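Load the sample cell into the laser spectrometer and close its guard hood

ROBOT

A 6-joint arm with a two-finger parallel gripper is mounted at the origin on the work surface. World frame = base frame: x ahead of the robot, y to its left, z up, the work surface at z = 0. Lengths are in mm, angles in degrees, forces in N, time in s.
With the tool pointing down it reaches from about 300 to 850 mm from the base axis. Payload 4.2 kg.
Tool frame: the origin (TCP) lies on the centre line of the jaws, within the pads' length; the fingertips stand 14 mm ahead of it and the grasp point (between the pads) lies 5 mm behind it; x points along the fingers, y is the direction in which the jaws open and shut, and the axes are right-handed (so a half turn about x gives the same grasp; the last joint's range is limited). The gripper opens to 91 mm and grips with 3 to 60 N. Pads are 32 mm wide; open, the fingers measure 118 mm over their backs; the gripper's body (76 mm by 178 mm) begins 60 mm behind the grasp point.
Start: joints at [-1.146, 18.312, 89.639, -0, 72.044, -1.146], TCP at [575.016, 0, 207.476] pointing down, gripper open.
Joint ranges: [-177.97, 177.97], [-48.28, 115.42], [12.27, 149.76], [-77.06, 257.06], [2.81, 150.46], [-146.56, 146.56]. Speed limits (degrees/s): [147.25, 147.25, 180, 180, 180, 180].

INTERFACE

Orientations are given as [roll, pitch, yaw] about the fixed x, y, z axes, in that order (R = Rz(yaw) Ry(pitch) Rx(roll)).
In Python, from workcell import readout, optics, env gives the robot as it stands.
- The arm moves only by the shell command python3 -m creep 'ROWS' [OPENING] [FORCE]. ROWS is JSON, a list of rows, each an object with "translation": the shift along the world's x, y, z in cm, a list of three; "delta_rot": the turn, a rotation vector about the world's x, y, z in rad, a list of three. In form: [{"translation": [dx, dy, dz], "delta_rot": [rx, ry, rz]}, ...]. A call has 1 to 5 rows; each row shifts and turns the commanded pose from where the row before left it; what a row does not reach is not made up. A row lasts 1/12 s, in which the tool goes at most 41.7 mm and 7.16 degrees, less where a joint would pass 70% of its speed; a pose out of reach is approached as far as the arm can. A call with a gripper value outside its range is refused whole. OPENING is the gripper's target within -1 to 1 (fully open at 1, half-way at 0, shut at -1), set as the call begins (- or left out, the last holds). The fingers move at their own pace and stop on an object; FORCE is the grip in N (left out, the last holds). Time passes only in rows, so rows that do not move let the fingers close. It gives the time, the measured TCP pose, the force and the opening at its end, in the units of the state.
- readout.state(): the state, without advancing time (a new reading comes with each control period).
- optics.grab_frame(name): name is "scene" or "side" or "wrist"; returns (picture, depth): 384x512x3 uint8, red, green, blue; 384x512 float32, mm along the optical axis (not along the pixel's ray), 0 where there is no reading.
- optics.camera_params(name): a dict with "mtx" (3x3 intrinsics, pixels), "R" (3x3) and "t" (3): a world point X has camera coordinates R X + t. Camera axes: x right, y down, z forward; pixel columns grow to the right and rows downward; lengths in mm; the calibration is good to about 2 mm. The wrist camera is an equidistant fisheye: a pixel r from the principal point sees the ray r / f radians off the axis. A picture is of the moment at which its call begins: read the wrist's pose just before it. camera_params takes no time and is no camera call; for the wrist camera it gives the pose at the moment of the call.
- env.job_done(): hands the job in, once; it reports no verdict.
The state is a dict: "time_s": time; "qpos": joint angles; "qvel": joint speeds; "effort": joint torques, N m; "ee_pos": TCP position; "ee_rot": TCP orientation; "force": force on the tool from outside, world axes, zero at the start; "torque": the same for the moment, N m; "gripper_width": finger opening in mm.
Only numpy, scipy, OpenCV 4.12 (cv2) and the standard library are available. Lean on these libraries where they do the work, as an engineer would, in place of code of your own. Each camera call takes 0.05 s, during which the arm holds its last target.

TASK

Raise the spectrometer's amber laser-guard hood until it stands upright, take the square-topped sample plate with the round window from the rack, and slide it upright all the way down into the plate slot on the deck, lowering it rather than dropping it. Then lower the hood fully shut over it without slamming it. Leave the other plate in the rack and everything else where it stands.

Things in the scene. Friction and masses are not known exactly. Their poses are not given: they have to be found in the camera images.
- hood (a joint): hinge of the guard hood of the laser spectrometer: angle in rad, 0 = shut, 1.57 = upright, stop at 1.6; it starts shut or a little ajar. A stiff friction hinge holds the hood at any angle; swinging it takes about 6 N at the grip lug. Hood: clear amber panels in a thin aluminium frame, 200 mm front to back, 232 wide, 108 high, 0.45 kg, the front sloping; hinged along its rear lower edge, it opens upward and away from the robot.
- hood_grip (a point): point to grasp on the hood's black rubber grip lug, which sticks out level from the middle of the hood's front lower rim (shut) and turns with the hood. Lug: 18 mm wide, 16 high, 52 long beyond the hood's rim; this point lies on its centre line, 34 mm out from the rim and 234 mm from the hinge line (shut: also 14 mm above it). With the hood shut the casing ends 7 mm in front of the rim, so round this point there is free air on both sides and below, down to the table.
- hood_hinge (a point): middle of the hood's hinge line, fixed on the spectrometer, 80 mm above the table. x points from the robot side to the rear of the instrument, y runs along the hinge line, z up. The instrument is a white low casing, 357 mm front to back, 250 wide, 70 high, fixed on the bench at a varying place and angle.
- slot (a point): centre of the floor of the plate slot (aluminium mount with two facing grooves) on the dark deck under the hood, 74 mm above the table and 95 mm in front of the hinge line. The slot is 64 mm long (x) and 13.5 mm wide (y); its grooves stand 32 mm above this floor, with a flared mouth up to 40 mm above it. A lens head and a beam stop stand 36 mm or more from it on the +y and -y side, at most 42 mm above this floor.
- cell_center (a point): centre of the sample plate to load (half-way up, 42 mm above its lower edge): plain aluminium plate 60 mm wide (x) by 10 thick (y) by 84 tall (z), 0.13 kg, square top corners, a round window 32 mm across low on both faces; both faces are alike. It stands upright in one of the two slots of the rack, 18 mm deep, so its upper 66 mm are free.
- film_plate_center (a point): centre of the other aluminium plate in the rack (half-way up, 42 mm): same size, but its top is stepped down to a 30 mm wide neck and its window is rectangular. Leave it in the rack.
- rack: wooden block, 66 mm (x) by 200 (y) by 24 high, fixed on the bench, origin at the centre of its underside; two slots 13 by 63 mm, 18 mm deep, their centres 46 mm either side of the middle along y, the plates' width along y.
- conical_flask: bystander: conical glass flask 84 mm across, 125 high; origin under its base
- beaker: bystander: glass beaker 72 mm across, 95 high; origin under its base
- dish: bystander: white ceramic dish 90 mm across, 22 high; origin under its base
- round_flask: bystander: round glass flask 104 mm across, 154 high; origin under its base
- reagent_bottle: bystander: brown bottle 68 mm across, 150 high; origin under its base
- jar: bystander: white jar 76 mm across, 90 high; origin under its base
- tissue_box: bystander: cardboard box 120 by 120 by 70 mm; origin under its base
- spatula: bystander: spatula 180 mm long lying on the bench
Mind the look-alikes: they are no part of the job. Of the things that look like the rack, take the one that is farthest to the robot's right at the start.

How it is judged (in metres and radians):
On the way, in this order (a step that is already met when the one before it is completed fails the run):
1. the hood is raised upright (over 1.3 rad) while the sample plate is still in the rack (value of joint hood above 1.3 rad and horizontal distance between cell_center and rack below 0.065 m and height (world z) of cell_center below 0.055 m), for 0.2 s.
2. the sample plate stands on the floor of the slot, hood still up (value of joint hood above 1 rad and horizontal distance between cell_center and slot below 0.006 m and z of cell_center in the frame of slot below 0.046 m and angle between cell_center's own z axis and vertical below 0.1 rad), for 0.2 s.
At the end, for the whole second after the job is handed in: The hood is shut (within 0.035 rad, 8 mm at the lug); the round-window plate stands upright (within 0.1 rad) on the slot's floor (its centre less than 46 mm above it, within 6 mm sideways), at rest and released; the other plate is still in the rack within 20 mm of its start (value of joint hood below 0.035 rad and horizontal distance between cell_center and slot below 0.006 m and z of cell_center in the frame of slot below 0.046 m and angle between cell_center's own z axis and vertical below 0.1 rad and angle between the x axis of cell_center and the x axis of slot, either way round below 0.15 rad and linear speed of cell below 0.02 m/s and distance of film_plate_center from where it was at the start of the episode below 0.02 m); the robot touches nothing.
It fails at once if the sample plate was dropped into the slot (over 0.45 m/s in it) (horizontal distance between cell_center and slot below 0.02 m and z of cell_center in the frame of slot below 0.07 m and linear speed of cell above 0.45 m/s).
It fails at once if the hood was slammed (closing faster than 2.5 rad/s) (velocity of joint hood below -2.5 rad/s).
It fails at once if the other plate was taken out or knocked (distance of film_plate_center from where it was at the start of the episode above 0.02 m).
It fails at once if a bystander was moved over 40 mm (distance of any of conical_flask, beaker, dish, round_flask, reagent_bottle, jar, tissue_box, spatula from where it was at the start of the episode above 0.04 m).
It also fails if it takes over 72 s, if anything falls off the work surface, if the arm or the gripper's body presses on something with over 40 N, if the wrist force passes 120 N, or if a joint passes its speed limit or range.

## Working session

There is one attempt and no reset: what is moved stays moved. The work goes in short steps, Python scripts to look and compute and a shell command to move; the robot and the scene stay as the last step left them, time stands still between calls to the robot, and variables do not carry over. Pictures are saved under pics/ and viewed, and the job is handed in when it is done.

```bash
ls; mkdir -p pics; python3 - <<'E'
from workcell import readout, optics, env
import cv2
print(readout.state())
for n in ["scene","side","wrist"]:
    im,d=optics.grab_frame(n)
    cv2.imwrite(f"pics/{n}0.png",im[:,:,::-1])
    import numpy as np
    np.savez(f"pics/{n}0.npz",im=im,d=d,**optics.camera_params(n))
    print(n,optics.camera_params(n))
E
```

```text
pics
{'time_s': 0.0, 'qpos': array([-1.14658528e+00,  1.83506831e+01,  8.97080111e+01, -5.92262886e-04,
        7.20441561e+01, -1.14625249e+00]), 'qvel': array([ 0.05070727, -0.00572097, -0.06250751, -0.05912378,  0.04809077,
        0.05594071]), 'effort': array([-5.01459035e-04, -4.12465632e+01, -2.31973493e+01,  7.28826877e-02,
        4.58198413e-02, -1.41870069e-04]), 'ee_pos': array([5.74465109e+02, 1.38619700e-03, 2.06619031e+02]), 'ee_rot': array([-90.83257089,  89.89714817, 179.1672794 ]), 'force': array([0.43400485, 0.36320144, 0.84424107]), 'torque': array([-0.0314113 , -0.06780531,  0.05476848]), 'gripper_width': 91.18264507982092}
scene {'mtx': array([[485.72698771,   0.        , 254.91954231],
       [  0.        , 485.72698771, 193.51637334],
       [  0.        ,   0.        ,   1.        ]]), 'R': array([[-0.7786129 ,  0.6274652 , -0.00702707],
       [ 0.42676957,  0.52129632, -0.73899789],
       [-0.46003228, -0.57839223, -0.67367109]]), 't': array([ 354.57318103, -189.49426973, 1917.1948908 ])}
side {'mtx': array([[436.38170983,   0.        , 259.3279979 ],
       [  0.        , 436.38170983, 191.03083365],
       [  0.        ,   0.        ,   1.        ]]), 'R': array([[-0.89381928, -0.44795283, -0.02062418],
       [-0.24917909,  0.53438388, -0.80767794],
       [ 0.37282285, -0.71677899, -0.5892631 ]]), 't': array([ 479.54111035,  152.22389232, 1352.90908747])}
wrist {'mtx': array([[297.31863964,   0.        , 256.57161438],
       [  0.        , 297.31863964, 192.33768977],
       [  0.        ,   0.        ,   1.        ]]), 'R': array([[ 9.99998243e-01,  7.07385285e-04, -1.73578486e-03],
       [ 1.19309511e-03, -9.54444724e-01,  2.98385399e-01],
       [-1.44563726e-03, -2.98386945e-01, -9.54443891e-01]]), 't': array([-574.3149855 ,  -32.9092175 ,  393.00827737])}
```

View pics/scene0.png

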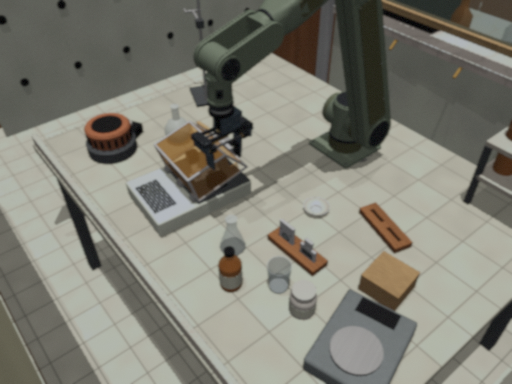

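View pics/side0.png

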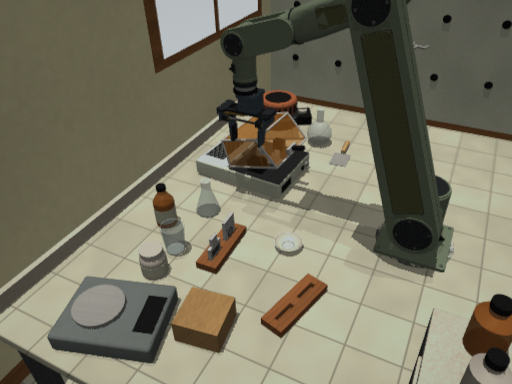

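View pics/wrist0.png

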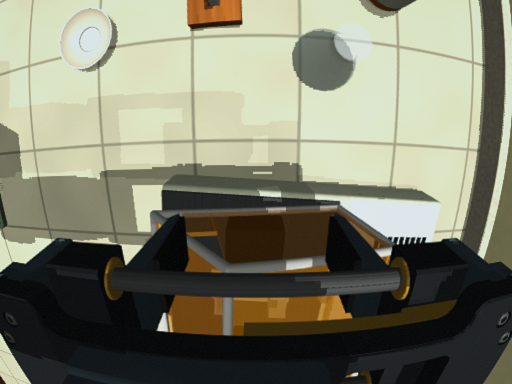

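```bash
cat > h.py <<'E'
import numpy as np, cv2
def load(n):
    z=np.load(f"pics/{n}.npz"); return z['im'],z['d'],z['mtx'],z['R'],z['t']
def cloud(n):
    im,d,K,R,t=load(n)
    v,u=np.mgrid[0:384,0:512].astype(float)
    x=(u-K[0,2])/K[0,0]; y=(v-K[1,2])/K[1,1]
    if 'wrist' in n:
        r=np.hypot(x,y)+1e-9; s=np.tan(np.minimum(r,1.5))/r; x=x*s;y=y*s
    P=np.stack([x*d,y*d,d],-1)
    return im,d,(P-t)@R
def proj(n,X):
    im,d,K,R,t=load(n)
    c=R@np.asarray(X,float)+t; x,y=c[0]/c[2],c[1]/c[2]
    if 'wrist' in n:
        r=np.hypot(x,y)+1e-9; a=np.arctan2(r,1); x,y=x*a/r,y*a/r
    return K[0,0]*x+K[0,2],K[1,1]*y+K[1,2]
def ray(n,u,v,z):
    "point on pixel ray at world height z"
    im,d,K,R,t=load(n)
    x=(u-K[0,2])/K[0,0]; y=(v-K[1,2])/K[1,1]
    r=np.hypot(x,y)+1e-9
    dr=np.array([x,y,1.]) if 'wrist' not in n else np.array([x/r*np.sin(r),y/r*np.sin(r),np.cos(r)])
    C=-R.T@t; dr=R.T@dr
    return C+dr*(z-C[2])/dr[2]
def crop(n,u0,v0,u1,v1,k,out):
    im=load(n)[0][v0:v1,u0:u1,::-1]
    cv2.imwrite(out,cv2.resize(im,None,fx=k,fy=k,interpolation=cv2.INTER_CUBIC))
def grab(n,out):
    from workcell import optics
    p=optics.camera_params(n); im,d=optics.grab_frame(n)
    np.savez(f"pics/{out}.npz",im=im,d=d,**p); cv2.imwrite(f"pics/{out}.png",im[:,:,::-1])
E
python3 - <<'E'
from h import *
crop('scene0',120,90,270,240,5,'pics/sc_a.png')
crop('side0',180,80,340,200,5,'pics/si_a.png')
crop('scene0',250,190,430,300,4,'pics/sc_b.png')
crop('side0',180,190,340,340,4,'pics/si_b.png')
im,d,P=cloud('scene0')
for u,v in [(297,248),(270,235),(325,265),(385,227),(130,190),(165,225),(248,185),(160,140),(205,185)]: print((u,v),P[v,u].round(0), ray('scene0',u,v,70).round())
E
```

```text
(297, 248) [522. 289.  22.] [552. 319.  70.]
(270, 235) [553. 197.  25.] [580. 229.  70.]
(325, 265) [494. 384.   9.] [534. 416.  70.]
(385, 227) [243. 401.  21.] [285. 427.  70.]
(130, 190) [ 808. -233.   62.] [ 811. -224.   70.]
(165, 225) [798. -26.  52.] [805.  -9.  70.]
(248, 185) [476. -12.  49.] [490.   6.  70.]
(160, 140) [ 657. -258.  186.] [ 588. -406.   70.]
(205, 185) [639. -25. 132.] [602. -86.  70.]
```

View pics/sc_a.png

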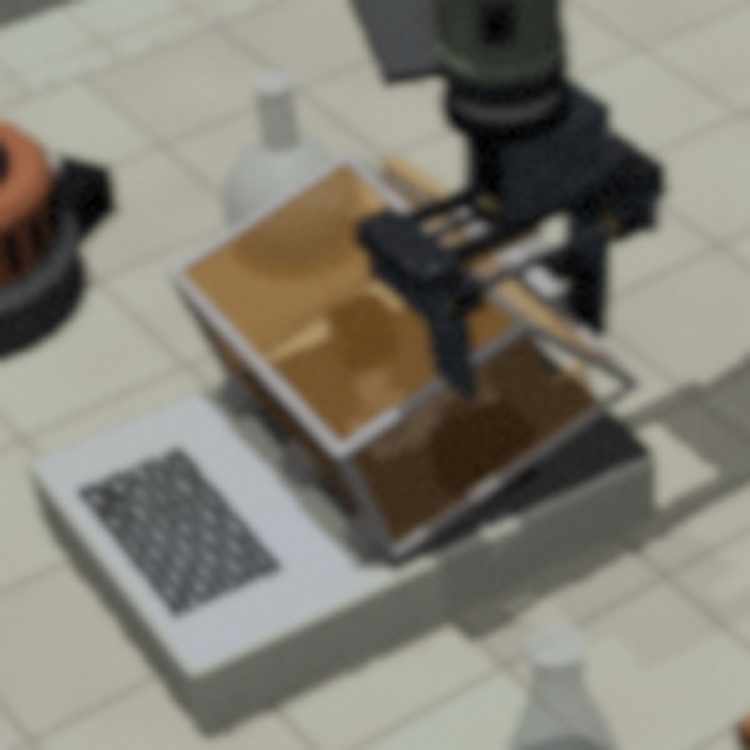

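View pics/si_a.png

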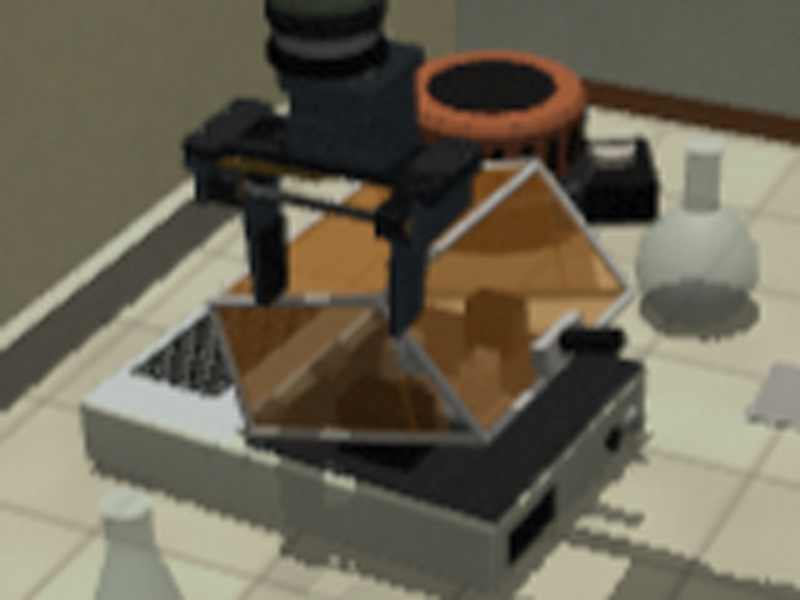

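View pics/sc_b.png

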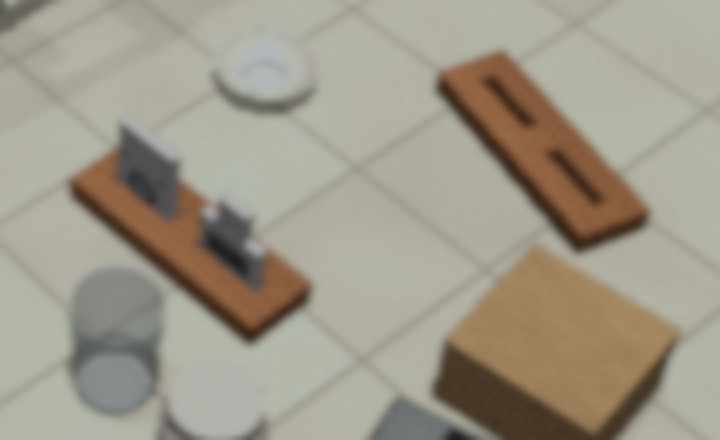

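View pics/si_b.png

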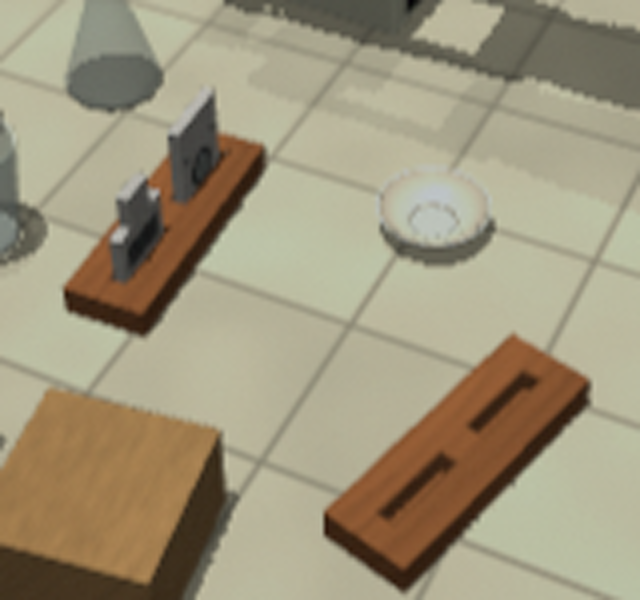

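```bash
python3 - <<'E'
from h import *
for n,pts in [('scene0',[(127.3,182.5),(158.5,223.5),(250.5,181.5)]),('side0',[(279.5,184.5),(308.5,152.8),(197,161)])]:
    q=[ray(n,u,v,70) for u,v in pts]
    for a in q: print(n,a.round(1))
    print([np.linalg.norm(q[i]-q[j]).round(1) for i,j in [(0,1),(1,2),(0,2)]])
# casing top by depth
ims=[]
for n in ['scene0','side0','wrist0']:
    im,d,P=cloud(n); m=(d>0)&(abs(P[...,2]-70)<4)&(P[...,0]>400)&(P[...,0]<900)&(P[...,1]<100)&(P[...,1]>-350)
    q=P[m][:,:2].astype(np.float32); r=cv2.minAreaRect(q); print(n,m.sum(),r, cv2.boxPoints(r).round())
im,d,P=cloud('side0')
for u,v in [(298,148),(294,148),(302,148),(290,150),(287,138),(278,166),(306,138),(287,112)]: print(u,v,P[v,u].round())
E
```

```text
scene0 [ 800.2 -264.3   70. ]
scene0 [817.4 -27.7  70. ]
scene0 [472.2  -2.3  70. ]
[np.float64(237.3), np.float64(346.2), np.float64(419.7)]
side0 [460.9  -5.8  70. ]
side0 [ 447.5 -241.1   70. ]
side0 [801.  -14.3  70. ]
[np.float64(235.7), np.float64(420.0), np.float64(340.2)]
scene0 1764 ((635.8120727539062, -138.65969848632812), (250.6490478515625, 357.094482421875), 86.30546569824219) [[ 450. -252.]
 [ 806. -275.]
 [ 822.  -25.]
 [ 466.   -2.]]
side0 786 ((630.1434936523438, -132.22280883789062), (245.7191925048828, 352.2943115234375), 87.57144165039062) [[ 449. -248.]
 [ 801. -262.]
 [ 811.  -17.]
 [ 459.   -2.]]
wrist0 4098 ((637.658203125, -58.85972213745117), (84.87753295898438, 350.2814636230469), 86.29644775390625) [[ 460.  -90.]
 [ 810. -113.]
 [ 815.  -28.]
 [ 466.   -5.]]
298 148 [ 442. -118.  158.]
294 148 [ 459. -123.  151.]
302 148 [ 426. -114.  164.]
290 150 [ 467. -106.  151.]
287 138 [ 499. -151.  168.]
278 166 [475. -24. 130.]
306 138 [ 461. -244.  129.]
287 112 [ 544. -252.  215.]
```

```bash
python3 - <<'E'
from h import *
for n in ['scene0','side0']:
    im,d,P=cloud(n)
    # rack top
    hsv=cv2.cvtColor(im,cv2.COLOR_RGB2HSV)
    m=(d>0)&(abs(P[...,2]-24)<5)&(P[...,0]>420)&(P[...,0]<640)&(P[...,1]>150)&(P[...,1]<420)&(hsv[...,1]>110)
    m=cv2.morphologyEx(m.astype(np.uint8),cv2.MORPH_OPEN,np.ones((3,3)))>0
    q=P[m][:,:2].astype(np.float32); r=cv2.minAreaRect(q); print(n,'rack',m.sum(),r)
    # plates: grey
    m=(d>0)&(P[...,2]>35)&(P[...,2]<100)&(P[...,0]>450)&(P[...,0]<600)&(P[...,1]>180)&(P[...,1]<380)&(hsv[...,1]<80)
    k,l,s,c=cv2.connectedComponentsWithStats(m.astype(np.uint8))
    for i in range(1,k):
        if s[i,4]>15:
            Q=P[l==i]; print(n,s[i],Q.min(0).round(),Q.max(0).round(),np.median(Q,0).round())
    # tall things
    m=(d>0)&(P[...,2]>8)&(P[...,2]<180)&(P[...,0]>200)&(P[...,0]<900)&(P[...,1]>0)&(P[...,1]<600)
    k,l,s,c=cv2.connectedComponentsWithStats(m.astype(np.uint8))
    for i in range(1,k):
        if s[i,4]>60:
            Q=P[l==i]; print('  obj',s[i],np.percentile(Q,2,0).round(),np.percentile(Q,98,0).round())
E
```

```text
scene0 rack 558 ((524.7828369140625, 287.2090759277344), (66.53645324707031, 197.88082885742188), 3.3702991008758545)
scene0 [279 218  16  25 238] [516. 207.  35.] [533. 272.  95.] [527. 243.  69.]
scene0 [300 238  16  22 204] [512. 303.  35.] [528. 362.  93.] [523. 335.  60.]
  obj [303 197  26  19 267] [302. 148.   9.] [385. 229.  26.]
  obj [ 358  204   55   49 1020] [205. 299.  10.] [287. 491.  28.]
  obj [ 218  215   27   77 1463] [644. 129.  11.] [786. 288. 150.]
  obj [ 267  218   61   57 1401] [490. 191.  10.] [557. 384.  90.]
  obj [ 302  251  117  121 3681] [360. 498.  17.] [768. 599.  73.]
  obj [266 256  26  37 765] [618. 316.  13.] [685. 383.  96.]
  obj [288 280  29  39 925] [624. 422.  11.] [689. 486.  93.]
side0 rack 552 ((518.591552734375, 288.94915771484375), (69.24411010742188, 203.66990661621094), 2.5527000427246094)
side0 [222 212  12  26 203] [513. 214.  35.] [527. 276.  92.] [517. 251.  69.]
side0 [208 234  12  24 183] [510. 306.  35.] [522. 367.  91.] [513. 342.  60.]
  obj [196 178  24  39 577] [622. 130.  10.] [681. 183. 126.]
  obj [ 153  183   32   72 1387] [615. 247.  13.] [764. 386. 148.]
  obj [ 196  212   50   61 1284] [484. 197.  10.] [548. 389.  89.]
  obj [274 232  29  21 286] [301. 149.   8.] [383. 233.  23.]
  obj [139 241  30  38 896] [610. 426.  11.] [674. 491.  91.]
  obj [ 261  274   59   62 1491] [202. 303.   9.] [282. 497.  26.]
  obj [  84  277   94   50 1648] [501. 520.  17.] [747. 599.  66.]
  obj [ 175  287   62   62 1991] [344. 494.  16.] [467. 598.  72.]
```

```bash
python3 -m creep '[{"translation":[-1,1,3.5],"delta_rot":[0,0,0]},{"translation":[-2.5,0,3],"delta_rot":[0,0,0.12]},{"translation":[-3,0,0],"delta_rot":[0,0,0.12]},{"translation":[-3,-1,0],"delta_rot":[0,0,0.12]},{"translation":[-3,-1,0],"delta_rot":[0,0,0.12]}]' && python3 -m creep '[{"translation":[-2,-2,0],"delta_rot":[0,0,0.12]},{"translation":[-2,-2,0],"delta_rot":[0,0,0.12]},{"translation":[-2,-2,0],"delta_rot":[0,0,0.12]},{"translation":[-1,-2,0],"delta_rot":[0,0,0.12]},{"translation":[-1,-2,0],"delta_rot":[0,0,0.12]}]'; python3 -m creep '[{"translation":[0,-1,0],"delta_rot":[0,0,0.12]},{"translation":[0,-0.2,0],"delta_rot":[0,0,0.12]},{"translation":[0,0,0],"delta_rot":[0,0,0.12]},{"translation":[0,0,0],"delta_rot":[0,0,0.066]},{"translation":[0,0,0],"delta_rot":[0,0,0]}]'
python3 - <<'E'
from workcell import readout
print(readout.state()['qpos'],readout.state()['ee_rot'])
E
```

```text
time_s: 0.57
ee_pos: [448.8, -9.9, 272.6]
ee_rot: [53.6, 90.0, -8.5]
force: [-1.0, 0.1, 0.9]
gripper_width: 91.1
time_s: 0.98
ee_pos: [368.7, -110.6, 272.5]
ee_rot: [29.1, 90.0, 1.3]
force: [0.5, 0.2, 0.6]
gripper_width: 91.0
time_s: 1.4
ee_pos: [369.7, -122.1, 272.3]
ee_rot: [153.3, 90.0, 149.6]
force: [1.1, 0.8, 0.3]
gripper_width: 91.3
[-1.99715831e+01 -1.11570408e+00  1.03995692e+02  4.69931079e-03
  7.71448325e+01 -1.06290157e+02] [153.2526891   89.97475996 149.57021651]
```

```bash
python3 -m creep '[{"translation":[-1,0,-0.5],"delta_rot":[-0.0075,-0.117,0]},{"translation":[-1,0,-0.5],"delta_rot":[-0.0075,-0.117,0]},{"translation":[-1,0,0],"delta_rot":[-0.0075,-0.117,0]},{"translation":[-1,0,0],"delta_rot":[-0.0075,-0.117,0]},{"translation":[0,0,0],"delta_rot":[-0.0075,-0.117,0]}]';python3 -m creep '[{"translation":[0,0,0],"delta_rot":[-0.0075,-0.117,0]},{"translation":[0,0,0],"delta_rot":[0,0,0]},{"translation":[0,0,0],"delta_rot":[0,0,0]}]'
python3 - <<'E'
from workcell import readout
from h import *
s=readout.state();print(s['qpos'],s['ee_pos'],s['ee_rot'])
from scipy.spatial.transform import Rotation as Ro
print(Ro.from_euler('xyz',s['ee_rot'],degrees=True).as_matrix().round(3))
grab('wrist','wrist1');grab('side','side1')
crop('side1',180,20,380,220,4,'pics/s1.png')
E
```

```text
time_s: 1.82
ee_pos: [328.7, -120.6, 262.3]
ee_rot: [0.0, 56.7, -3.6]
force: [-0.9, 0.3, -0.3]
gripper_width: 91.2
time_s: 2.07
ee_pos: [335.6, -111.8, 265.8]
ee_rot: [-0.5, 51.0, -4.6]
force: [0.4, -0.3, 0.8]
gripper_width: 91.2
[ -42.2997906   -23.56613045  131.32546896   33.22028142   44.61967615
 -146.45186561] [ 335.58844626 -111.792142    265.78995948] [-0.52059239 50.96047277 -4.64106778]
[[ 0.628  0.074  0.775]
 [-0.051  0.997 -0.054]
 [-0.777 -0.006  0.63 ]]
```

View pics/wrist1.png

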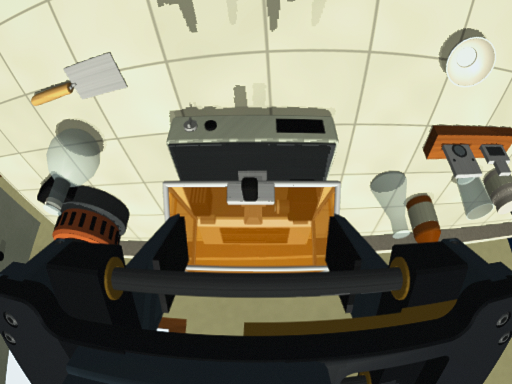

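View pics/s1.png

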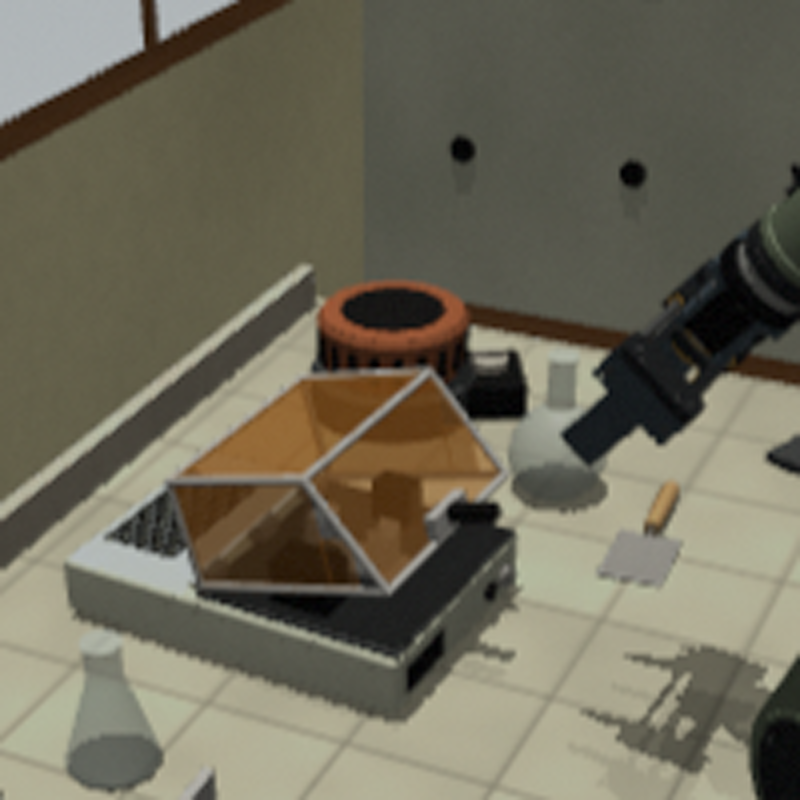

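```bash
python3 - <<'E'
from h import *
im,d,P=cloud('wrist1')
g=im.max(-1)
for v in range(172,208,4): print(v,[(tuple(P[v,u].round().astype(int)),int(g[v,u])) for u in (238,244,250,256,262)])
im,d,P=cloud('side1'); g=im.max(-1)
m=(g<60)&(P[...,0]<500)&(P[...,0]>390)&(abs(P[...,1]+115)<40)&(P[...,2]>100)&(P[...,2]<260)
print(m.sum(),np.percentile(P[m],[5,50,95],axis=0).round())
# casing fit again unobstructed
for n in ['side1','wrist1']:
    im,d,P=cloud(n); m=(d>0)&(abs(P[...,2]-70)<4)&(P[...,0]>400)&(P[...,0]<900)&(P[...,1]<100)&(P[...,1]>-350)
    q=P[m][:,:2].astype(np.float32); r=cv2.minAreaRect(q); print(n,m.sum(),r)
    if n=='wrist1':
        q=P[m];print(np.percentile(q[q[:,0]<500],[1,50,99],axis=0).round(1))
E
```

```text
172 [((np.int64(515), np.int64(-153), np.int64(73)), 96), ((np.int64(515), np.int64(-144), np.int64(74)), 103), ((np.int64(516), np.int64(-135), np.int64(73)), 101), ((np.int64(517), np.int64(-126), np.int64(73)), 101), ((np.int64(518), np.int64(-117), np.int64(73)), 101)]
176 [((np.int64(524), np.int64(-154), np.int64(74)), 89), ((np.int64(525), np.int64(-145), np.int64(74)), 96), ((np.int64(524), np.int64(-136), np.int64(75)), 93), ((np.int64(526), np.int64(-126), np.int64(74)), 99), ((np.int64(527), np.int64(-117), np.int64(74)), 112)]
180 [((np.int64(540), np.int64(-156), np.int64(70)), 69), ((np.int64(422), np.int64(-131), np.int64(157)), 11), ((np.int64(421), np.int64(-124), np.int64(158)), 12), ((np.int64(423), np.int64(-118), np.int64(157)), 15), ((np.int64(537), np.int64(-118), np.int64(74)), 95)]
184 [((np.int64(461), np.int64(-144), np.int64(134)), 130), ((np.int64(425), np.int64(-131), np.int64(161)), 15), ((np.int64(423), np.int64(-125), np.int64(162)), 16), ((np.int64(425), np.int64(-118), np.int64(161)), 12), ((np.int64(464), np.int64(-114), np.int64(134)), 130)]
188 [
[... 1050 characters left out ...]
np.int64(467), np.int64(-114), np.int64(155)), 155)]
204 [((np.int64(477), np.int64(-145), np.int64(154)), 191), ((np.int64(477), np.int64(-137), np.int64(154)), 203), ((np.int64(478), np.int64(-130), np.int64(154)), 203), ((np.int64(478), np.int64(-122), np.int64(154)), 203), ((np.int64(478), np.int64(-115), np.int64(154)), 206)]
74 [[ 424. -135.  126.]
 [ 449. -120.  155.]
 [ 468. -102.  164.]]
side1 775 ((629.367919921875, -133.89779663085938), (246.88162231445312, 348.87188720703125), 86.13794708251953)
wrist1 5878 ((499.0523681640625, -131.06402587890625), (239.83987426757812, 88.59131622314453), 86.35916137695312)
[[ 450.8 -245.7   66.6]
 [ 475.1 -135.6   69.6]
 [ 499.4  -13.1   71.1]]
```

```bash
python3 -m creep '[{"translation":[2,-0.3,-1.5],"delta_rot":[0.006,0,0.016]},{"translation":[2,-0.3,-1.5],"delta_rot":[0,0,0]},{"translation":[2,-0.2,-1.5],"delta_rot":[0,0,0]},{"translation":[0,0,0],"delta_rot":[0,0,0]}]'
python3 - <<'E'
from workcell import readout
s=readout.state();print(s['qpos'],s['ee_pos'],s['ee_rot'])
E
```

```text
time_s: 2.5
ee_pos: [401.1, -117.2, 220.7]
ee_rot: [0.1, 51.3, -3.1]
force: [0.4, -0.0, 0.1]
gripper_width: 90.8
[ -32.43070979  -13.15525078  132.91380262   36.93871235   30.60529515
 -146.49052864] [ 401.07623753 -117.17500086  220.66973502] [ 0.07045327 51.30346579 -3.13051468]
```

```bash
R='{"translation":[0,0,0],"delta_rot":[0.075,-0.005,-0.094]}'; python3 -m creep '[{"translation":[-0.5,0,0.5],"delta_rot":[0.075,-0.005,-0.094]},{"translation":[0,0,0],"delta_rot":[0.075,-0.005,-0.094]},{"translation":[0,0,0],"delta_rot":[0.075,-0.005,-0.094]},{"translation":[0,0,0],"delta_rot":[0.075,-0.005,-0.094]},{"translation":[0,0,0],"delta_rot":[0.075,-0.005,-0.094]}]'
python3 -m creep '[{"translation":[0,0,0],"delta_rot":[0.075,-0.005,-0.094]},{"translation":[0,0,0],"delta_rot":[0.075,-0.005,-0.094]},{"translation":[0,0,0],"delta_rot":[0.075,-0.005,-0.094]},{"translation":[0,0,0],"delta_rot":[0.075,-0.005,-0.094]},{"translation":[0,0,0],"delta_rot":[0.075,-0.005,-0.094]}]'
python3 - <<'E'
from workcell import readout
s=readout.state();print(s['qpos'],s['ee_pos'],s['ee_rot'])
E
```

```text
time_s: 2.92
ee_pos: [394.2, -117.7, 228.4]
ee_rot: [34.4, 51.0, -3.8]
force: [-0.3, 0.4, 0.3]
gripper_width: 91.2
time_s: 3.33
ee_pos: [394.2, -117.7, 228.5]
ee_rot: [68.7, 51.1, -4.1]
force: [-0.3, -0.6, -0.2]
gripper_width: 91.0
[-32.85568025 -14.65057409 132.68429443  35.27423098  31.59350204
 -75.55054363] [ 394.2355955 -117.6902936  228.4773406] [68.65308693 51.0643363  -4.07812126]
```

```bash
python3 -m creep '[{"translation":[0,0,0],"delta_rot":[0.075,-0.005,-0.094]},{"translation":[0,0,0],"delta_rot":[0.075,-0.005,-0.094]},{"translation":[0,0,0],"delta_rot":[0.075,-0.005,-0.094]},{"translation":[0,0,0],"delta_rot":[0.075,-0.005,-0.094]},{"translation":[0,0,0],"delta_rot":[0.075,-0.005,-0.094]}]'
python3 -m creep '[{"translation":[0,0,0],"delta_rot":[0.075,-0.005,-0.094]},{"translation":[0,0,0],"delta_rot":[0.075,-0.005,-0.094]},{"translation":[0,0,0],"delta_rot":[0.075,-0.005,-0.094]},{"translation":[0,0,0],"delta_rot":[0.075,-0.005,-0.094]},{"translation":[0,0,0],"delta_rot":[0.075,-0.005,-0.094]}]'
python3 -m creep '[{"translation":[0,0,0],"delta_rot":[0.075,-0.005,-0.094]},{"translation":[0,0,0],"delta_rot":[0.075,-0.005,-0.094]},{"translation":[0,0,0],"delta_rot":[0.075,-0.005,-0.094]},{"translation":[0,0,0],"delta_rot":[0.075,-0.005,-0.094]},{"translation":[0,0,0],"delta_rot":[0.075,-0.005,-0.094]}]'
python3 -m creep '[{"translation":[0,0,0],"delta_rot":[0.075,-0.005,-0.094]},{"translation":[0,0,0],"delta_rot":[0,0,0]}]'
python3 - <<'E'
from workcell import readout
from scipy.spatial.transform import Rotation as Ro
s=readout.state();print(s['qpos'],s['ee_pos'],s['ee_rot'])
R=Ro.from_euler('xyz',s['ee_rot'],degrees=True).as_matrix();print(R.round(3))
# desired: y axis = -(0.0645,.998,0), pitch keep 51
x=np_x=R[:,0]
import numpy as np
a=np.radians(51); c,sn=np.cos(np.radians(-3.7)),np.sin(np.radians(-3.7))
X=np.array([np.cos(a)*c,np.cos(a)*sn,-np.sin(a)]);Y=-np.array([-sn,c,0]);Z=np.cross(X,Y)
D=np.stack([X,Y,Z],1)
print('delta',Ro.from_matrix(D@R.T).as_rotvec().round(4))
G=np.array([440.8,-125.6,156.7]);print('TCP move cm',(G+5*X-s['ee_pos'])/10)
E
```

```text
time_s: 3.75
ee_pos: [394.2, -117.7, 228.5]
ee_rot: [103.0, 51.2, -4.3]
force: [-0.5, 1.3, -0.5]
gripper_width: 91.2
time_s: 4.17
ee_pos: [394.2, -117.7, 228.5]
ee_rot: [137.4, 51.5, -4.3]
force: [-0.4, 0.2, 0.7]
gripper_width: 91.0
time_s: 4.58
ee_pos: [394.2, -117.7, 228.5]
ee_rot: [172.1, 51.6, -4.1]
force: [0.6, -0.5, 0.1]
gripper_width: 90.9
time_s: 4.75
ee_pos: [394.2, -117.8, 228.5]
ee_rot: [178.8, 51.6, -4.1]
force: [-0.1, -0.8, 0.4]
gripper_width: 91.3
[-32.5384098  -14.51087691 132.25891486  33.92049462  32.0234765
  36.064656  ] [ 394.20431946 -117.76450248  228.4619329 ] [178.79954849  51.64284995  -4.0589245 ]
[[ 0.619 -0.054 -0.784]
 [-0.044 -0.998  0.035]
 [-0.784  0.013 -0.62 ]]
delta [ 0.0123 -0.0121 -0.0101]
TCP move cm [ 4.97357238 -0.8038555  -7.56476627]
```

```bash
python3 -m creep '[{"translation":[1,-0.4,-2.5],"delta_rot":[0.012,-0.012,-0.01]},{"translation":[1.3,-0.4,-1.7],"delta_rot":[0,0,0]},{"translation":[1.3,0,-1.7],"delta_rot":[0,0,0]},{"translation":[1.4,0,-1.7],"delta_rot":[0,0,0]},{"translation":[0,0,0],"delta_rot":[0,0,0]}]'
python3 - <<'E'
from h import *
grab('wrist','wrist2');grab('side','side2')
crop('side2',180,80,340,200,5,'pics/s2.png')
E
```

```text
time_s: 5.17
ee_pos: [444.3, -124.9, 149.0]
ee_rot: [-180.0, 51.3, -3.5]
force: [-0.3, 0.0, 1.1]
gripper_width: 91.4
```

View pics/wrist2.png

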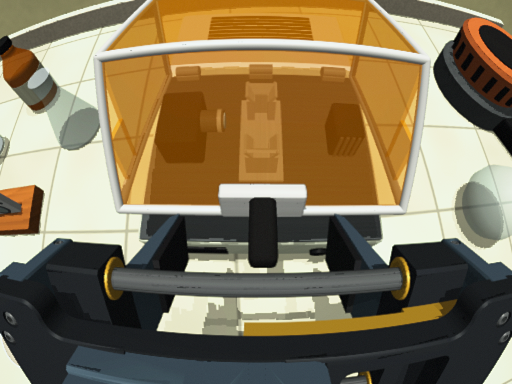

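View pics/s2.png

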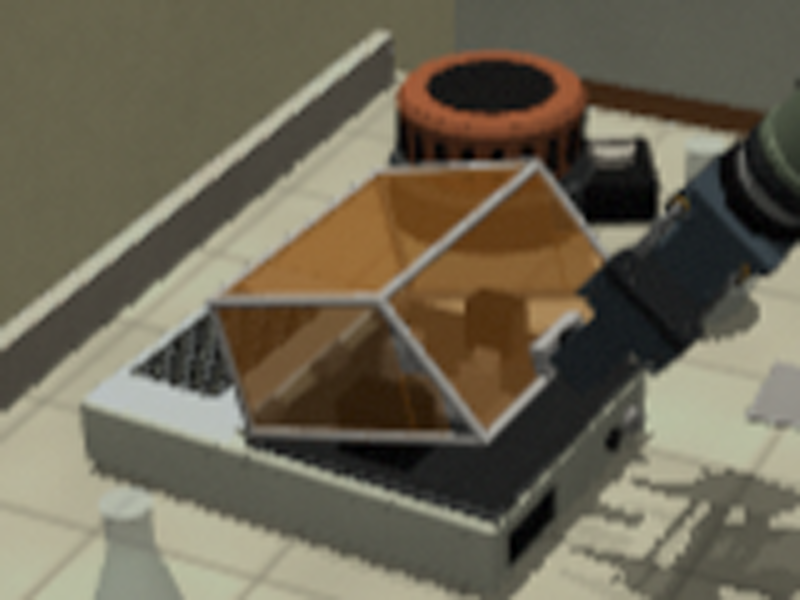

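```bash
python3 -m creep '[{"translation":[0,0,0.4],"delta_rot":[0,0,0]},{"translation":[0,0,0],"delta_rot":[0,0,0]},{"translation":[0,0,0],"delta_rot":[0,0,0]},{"translation":[0,0,0],"delta_rot":[0,0,0]},{"translation":[0,0,0],"delta_rot":[0,0,0]}]' -1 25; python3 -m creep '[{"translation":[0,0,0],"delta_rot":[0,0,0]},{"translation":[0,0,0],"delta_rot":[0,0,0]},{"translation":[0,0,0],"delta_rot":[0,0,0]}]'
cat > arc.py <<'E'
import numpy as np,sys
from workcell import readout
s=readout.state()
H=np.array([664.2,-140.5,80]);c,sn=np.cos(np.radians(-3.7)),np.sin(np.radians(-3.7))
xd=np.array([c,sn,0]);
from scipy.spatial.transform import Rotation as Ro
R=Ro.from_euler('xyz',s['ee_rot'],degrees=True).as_matrix()
G=s['ee_pos']-5*R[:,0]
v=G-H; r=np.hypot(v@xd,v[2]); ph=np.degrees(np.arctan2(v[2],-(v@xd)))
print('G',G.round(1),'r',r.round(1),'theta',round(ph-3.43,1),'lat',round(float(v@np.array([-sn,c,0])),1),'tool pitch',np.degrees(np.arctan2(-R[2,0],R[:,0]@xd)).round(1),'q',s['qpos'].round(0),'F',s['force'].round(1))
E
python3 arc.py
```

```text
time_s: 5.68
ee_pos: [442.9, -125.6, 156.0]
ee_rot: [179.9, 51.0, -3.8]
force: [0.2, -0.9, -0.3]
gripper_width: 60.7
time_s: 5.93
ee_pos: [442.8, -125.5, 155.4]
ee_rot: [180.0, 51.0, -3.8]
force: [-0.1, -0.1, 0.1]
gripper_width: 40.7
G [ 439.7 -125.3  159.3] r 238.6 theta 16.0 lat 0.7 tool pitch 51.0 q [-29.  -3. 137.  60.  18.  12.] F [-0.1 -0.1  0.1]
```

```bash
python3 -m creep '[{"translation":[0,0,0],"delta_rot":[0,0,0]},{"translation":[0,0,0],"delta_rot":[0,0,0]},{"translation":[0,0,0],"delta_rot":[0,0,0]},{"translation":[0,0,0],"delta_rot":[0,0,0]},{"translation":[0,0,0],"delta_rot":[0,0,0]}]'
cat > path.py <<'E'
import numpy as np,sys
t0,t1,n,k=float(sys.argv[1]),float(sys.argv[2]),int(sys.argv[3]),float(sys.argv[4])
a0=float(sys.argv[5]); r=float(sys.argv[6])
c,sn=np.cos(np.radians(-3.7)),np.sin(np.radians(-3.7))
def tcp(t):
    ph=np.radians(t+3.43);a=np.radians(a0+k*(t-t0))
    p=np.array([-r*np.cos(ph)+5*np.cos(a),r*np.sin(ph)-5*np.sin(a)])
    return np.array([p[0]*c,p[0]*sn,p[1]])/10
T=np.linspace(t0,t1,n+1)
for i in range(n):
    w=np.radians((T[i+1]-T[i])*k)
    print(round(T[i+1],1),(tcp(T[i+1])-tcp(T[i])).round(2).tolist(),[round(-w*sn,4),round(w*c,4),0])
E
python3 arc.py; python3 path.py 16 85 15 0.85 51 236
```

```text
time_s: 6.35
ee_pos: [442.8, -128.6, 155.4]
ee_rot: [179.4, 51.0, -4.5]
force: [-2.1, -9.8, -1.9]
gripper_width: 17.9
G [ 439.7 -128.3  159.3] r 238.4 theta 16.0 lat -2.3 tool pitch 51.0 q [-29.  -3. 137.  60.  17.  12.] F [-2.1 -9.8 -1.9]
20.6 [0.67, -0.04, 1.74] [np.float64(0.0044), np.float64(0.0681), 0]
25.2 [0.81, -0.05, 1.68] [np.float64(0.0044), np.float64(0.0681), 0]
29.8 [0.94, -0.06, 1.61] [np.float64(0.0044), np.float64(0.0681), 0]
34.4 [1.07, -0.07, 1.53] [np.float64(0.0044), np.float64(0.0681), 0]
39.0 [1.19, -0.08, 1.44] [np.float64(0.0044), np.float64(0.0681), 0]
43.6 [1.3, -0.08, 1.34] [np.float64(0.0044), np.float64(0.0681), 0]
48.2 [1.4, -0.09, 1.23] [np.float64(0.0044), np.float64(0.0681), 0]
52.8 [1.49, -0.1, 1.11] [np.float64(0.0044), np.float64(0.0681), 0]
57.4 [1.58, -0.1, 0.99] [np.float64(0.0044), np.float64(0.0681), 0]
62.0 [1.65, -0.11, 0.86] [np.float64(0.0044), np.float64(0.0681), 0]
66.6 [1.72, -0.11, 0.72] [np.float64(0.0044), np.float64(0.0681), 0]
71.2 [1.77, -0.11, 0.58] [np.float64(0.0044), np.float64(0.0681), 0]
75.8 [1.81, -0.12, 0.43] [np.float64(0.0044), np.float64(0.0681), 0]
80.4 [1.84, -0.12, 0.29] [np.float64(0.0044), np.float64(0.0681), 0]
85.0 [1.85, -0.12, 0.14] [np.float64(0.0044), np.float64(0.0681), 0]
```

```bash
python3 -m creep '[{"translation":[0.67,-0.3,1.74],"delta_rot":[0.0044,0.068,0]},{"translation":[0.81,-0.05,1.68],"delta_rot":[0.0044,0.068,0]},{"translation":[0.94,-0.06,1.61],"delta_rot":[0.0044,0.068,0]},{"translation":[0,0,0],"delta_rot":[0,0,0]}]'; python3 arc.py
```

```text
time_s: 6.68
ee_pos: [461.4, -129.0, 185.6]
ee_rot: [179.4, 56.2, -3.2]
force: [-38.5, -39.7, 19.3]
gripper_width: 17.8
G [ 458.6 -128.9  189.7] r 233.3 theta 24.6 lat -1.7 tool pitch 56.2 q [-26.  -3. 128.  29.  26.  44.] F [-38.5 -39.7  19.3]
```

```bash
python3 -m creep '[{"translation":[0,0,0],"delta_rot":[0,0,0]},{"translation":[0,0,0],"delta_rot":[0,0,0]}]'; python3 arc.py
```

```text
time_s: 6.85
ee_pos: [461.2, -129.1, 185.4]
ee_rot: [179.6, 56.0, -3.3]
force: [-30.5, -36.3, 16.4]
gripper_width: 17.4
G [ 458.5 -129.   189.5] r 233.4 theta 24.6 lat -1.8 tool pitch 56.0 q [-26.  -3. 128.  30.  26.  43.] F [-30.5 -36.3  16.4]
```

```bash
python3 -m creep '[{"translation":[-0.3,-0.3,0.3],"delta_rot":[0,0,-0.01]},{"translation":[0,-0.2,0],"delta_rot":[0,0,0]}]'; python3 arc.py; python3 -c "
from workcell import readout;print(readout.state()['torque'])"
```

```text
time_s: 7.02
ee_pos: [460.9, -129.6, 188.5]
ee_rot: [-178.8, 55.9, -2.6]
force: [10.2, -5.4, -3.2]
gripper_width: 17.9
G [ 458.1 -129.5  192.6] r 235.1 theta 25.2 lat -2.3 tool pitch 55.9 q [-26.  -3. 128.  30.  27.  44.] F [10.2 -5.4 -3.2]
[-0.89639498 -0.77133408 -0.60105947]
```

```bash
python3 path.py 25.2 50 7 0.85 56 235;  python3 -m creep '[{"translation":[0.67,-0.05,1.29],"delta_rot":[0.003,0.052,-0.01]},{"translation":[0.75,-0.05,1.24],"delta_rot":[0.003,0.052,0]},{"translation":[0.83,-0.05,1.2],"delta_rot":[0.003,0.052,0]}]'; python3 arc.py
```

```text
28.7 [0.71, -0.05, 1.24] [np.float64(0.0034), np.float64(0.0524), 0]
32.3 [0.79, -0.05, 1.19] [np.float64(0.0034), np.float64(0.0524), 0]
35.8 [0.86, -0.06, 1.14] [np.float64(0.0034), np.float64(0.0524), 0]
39.4 [0.93, -0.06, 1.09] [np.float64(0.0034), np.float64(0.0524), 0]
42.9 [0.99, -0.06, 1.03] [np.float64(0.0034), np.float64(0.0524), 0]
46.5 [1.05, -0.07, 0.96] [np.float64(0.0034), np.float64(0.0524), 0]
50.0 [1.11, -0.07, 0.89] [np.float64(0.0034), np.float64(0.0524), 0]
time_s: 7.27
ee_pos: [482.6, -131.1, 223.3]
ee_rot: [-179.0, 65.2, -3.2]
force: [19.1, -13.8, -22.0]
gripper_width: 17.7
G [ 480.5 -131.   227.8] r 236.0 theta 35.4 lat -2.3 tool pitch 65.2 q [-22.  -1. 116.  12.  42.  65.] F [ 19.1 -13.8 -22. ]
```

```bash
python3 -m creep '[{"translation":[1.0,-0.1,0.95],"delta_rot":[0.003,0.052,0]},{"translation":[0.99,-0.06,1.0],"delta_rot":[0.003,0.052,0]},{"translation":[1.05,-0.07,0.96],"delta_rot":[0.003,0.052,0]},{"translation":[1.11,-0.07,0.89],"delta_rot":[0.003,0.052,0]}]'; python3 arc.py;python3 path.py 48 82 9 0.7 77 234.5
```

```text
time_s: 7.6
ee_pos: [519.3, -133.5, 259.8]
ee_rot: [-178.6, 77.8, -2.8]
force: [-3.8, -13.4, -3.5]
gripper_width: 17.6
G [ 518.3 -133.4  264.7] r 235.4 theta 48.2 lat -2.3 tool pitch 77.8 q [-18.   7.  98.   3.  63.  75.] F [ -3.8 -13.4  -3.5]
51.8 [1.21, -0.08, 0.92] [np.float64(0.003), np.float64(0.0461), 0]
55.6 [1.27, -0.08, 0.84] [np.float64(0.003), np.float64(0.0461), 0]
59.3 [1.32, -0.09, 0.75] [np.float64(0.003), np.float64(0.0461), 0]
63.1 [1.37, -0.09, 0.66] [np.float64(0.003), np.float64(0.0461), 0]
66.9 [1.41, -0.09, 0.57] [np.float64(0.003), np.float64(0.0461), 0]
70.7 [1.45, -0.09, 0.47] [np.float64(0.003), np.float64(0.0461), 0]
74.4 [1.47, -0.1, 0.38] [np.float64(0.003), np.float64(0.0461), 0]
78.2 [1.5, -0.1, 0.28] [np.float64(0.003), np.float64(0.0461), 0]
82.0 [1.51, -0.1, 0.18] [np.float64(0.003), np.float64(0.0461), 0]
```

```bash
python3 -m creep '[{"translation":[1.21,-0.15,0.92],"delta_rot":[0.003,0.046,0]},{"translation":[1.27,-0.1,0.84],"delta_rot":[0.003,0.046,0]},{"translation":[1.32,-0.09,0.75],"delta_rot":[0.003,0.046,0]},{"translation":[1.37,-0.09,0.66],"delta_rot":[0.003,0.046,0]},{"translation":[1.41,-0.09,0.57],"delta_rot":[0.003,0.046,0]}]'; python3 arc.py;  python3 -m creep '[{"translation":[1.45,-0.09,0.47],"delta_rot":[0.003,0.046,0]},{"translation":[1.47,-0.1,0.38],"delta_rot":[0.003,0.046,0]},{"translation":[1.5,-0.1,0.28],"delta_rot":[0.003,0.046,0]},{"translation":[1.51,-0.1,0.18],"delta_rot":[0.003,0.046,0]},{"translation":[0,0,0],"delta_rot":[0,0,0]}]'; python3 arc.py
```

```text
time_s: 8.02
ee_pos: [585.6, -137.8, 296.7]
ee_rot: [-18.0, 88.9, 157.5]
force: [-1.7, -9.6, -4.1]
gripper_width: 17.8
G [ 585.7 -137.9  301.7] r 235.2 theta 67.1 lat -2.4 tool pitch 91.0 q [-14.  19.  76.   0.  86.  80.] F [-1.7 -9.6 -4.1]
time_s: 8.43
ee_pos: [649.2, -142.0, 308.4]
ee_rot: [-1.2, 78.7, 174.2]
force: [1.7, -8.5, -2.5]
gripper_width: 17.4
G [ 650.2 -142.1  313.3] r 233.7 theta 83.2 lat -2.5 tool pitch 101.3 q [-13.  32.  54.  -1. 105.  82.] F [ 1.7 -8.5 -2.5]
```

```bash
python3 -m creep '[{"translation":[1.4,-0.15,0.08],"delta_rot":[0.002,0.03,0]},{"translation":[0,0,0],"delta_rot":[0,0,0]}]'; python3 arc.py; python3 -m creep '[{"translation":[0,0,0],"delta_rot":[0,0,0]},{"translation":[0,0,0],"delta_rot":[0,0,0]},{"translation":[0,0,0],"delta_rot":[0,0,0]},{"translation":[0,0,0],"delta_rot":[0,0,0]},{"translation":[0,0,0],"delta_rot":[0,0,0]}]' 1; python3 -m creep '[{"translation":[0.5,0,2.5],"delta_rot":[0,0,0]},{"translation":[0.5,0,2.5],"delta_rot":[0,0,0]},{"translation":[0,0,3],"delta_rot":[0,0,0]}]'; python3 - <<'E'
from h import *
grab('side','side3'); grab('wrist','wrist3')
crop('side3',160,20,340,200,4,'pics/s3.png')
E
python3 arc.py
```

```text
time_s: 8.6
ee_pos: [661.8, -142.8, 308.5]
ee_rot: [-1.4, 76.9, 174.1]
force: [0.6, -8.0, -4.6]
gripper_width: 17.5
G [ 663.  -142.9  313.4] r 233.4 theta 86.3 lat -2.5 tool pitch 103.1 q [-12.  35.  50.  -2. 109.  82.] F [ 0.6 -8.  -4.6]
time_s: 9.02
ee_pos: [660.1, -139.2, 312.0]
ee_rot: [-2.8, 77.1, 172.8]
force: [-0.7, 0.3, -0.2]
gripper_width: 48.0
time_s: 9.27
ee_pos: [670.0, -139.1, 391.4]
ee_rot: [-2.8, 76.9, 172.8]
force: [1.0, -0.6, 0.3]
gripper_width: 67.8
G [ 672.  -139.6  402. ] r 322.0 theta 87.9 lat 1.4 tool pitch 102.3 q [-12.  37.  33.  -1. 122.  82.] F [ 0.7 -0.5  0.2]
```

View pics/s3.png

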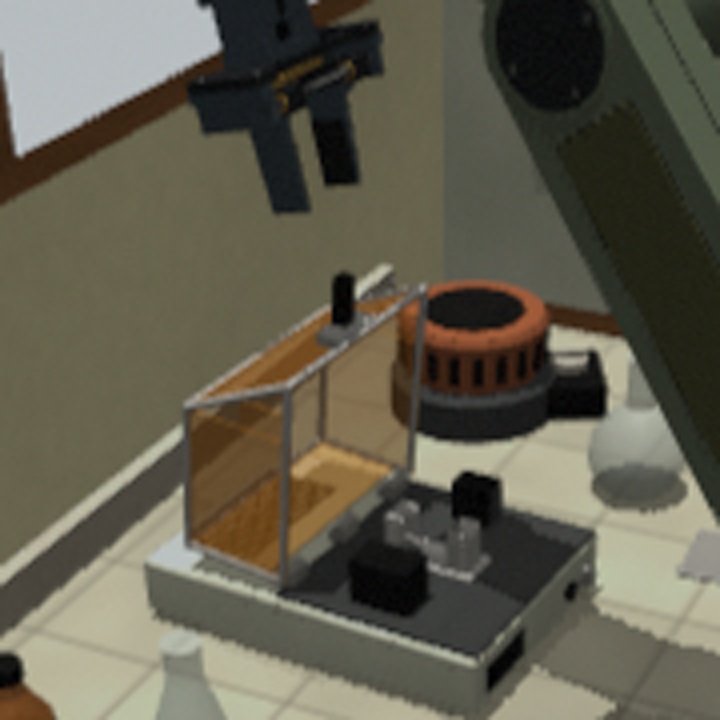

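```bash
python3 -m creep '[{"translation":[-1,0.5,0],"delta_rot":[-0.007,-0.107,0]},{"translation":[-1,0.5,0],"delta_rot":[-0.007,-0.107,0]},{"translation":[-1,0.5,0],"delta_rot":[0,0,0.12]},{"translation":[-1,0.5,0],"delta_rot":[0,0,0.12]},{"translation":[-1,0.5,0],"delta_rot":[0,0,0.12]}]';python3 -m creep '[{"translation":[-1,0.5,-0.5],"delta_rot":[0,0,0.12]},{"translation":[-1,0.5,-0.5],"delta_rot":[0,0,0.12]},{"translation":[-1,0.5,-0.5],"delta_rot":[0,0,0.12]},{"translation":[-1,0.4,-0.5],"delta_rot":[0,0,0.12]},{"translation":[-1,0,-0.5],"delta_rot":[0,0,0.12]}]';python3 -m creep '[{"translation":[-0.5,0,-0.5],"delta_rot":[0,0,0.12]},{"translation":[0,0,-0.5],"delta_rot":[0,0,0.12]},{"translation":[0,0,-0.5],"delta_rot":[0,0,0.12]},{"translation":[0,0,-0.5],"delta_rot":[0,0,0.12]},{"translation":[0,0,-0.5],"delta_rot":[0,0,0.12]}]'; python3 -m creep '[{"translation":[0,0,-0.5],"delta_rot":[0,0,0.12]},{"translation":[0,0,0],"delta_rot":[0,0,0]}]'
python3 - <<'E'
from h import *
grab('wrist','wrist4')
from workcell import readout
from scipy.spatial.transform import Rotation as Ro
s=readout.state();print(s['qpos'].round(1),s['ee_pos'].round(1)); print(Ro.from_euler('xyz',s['ee_rot'],degrees=True).as_matrix().round(3))
E
```

```text
time_s: 9.78
ee_pos: [618.6, -114.1, 391.7]
ee_rot: [-48.6, 89.0, 148.1]
force: [0.1, -0.2, 0.5]
gripper_width: 91.1
time_s: 10.2
ee_pos: [569.3, -94.6, 366.1]
ee_rot: [-50.1, 89.0, -179.1]
force: [1.0, -0.3, 0.6]
gripper_width: 91.2
time_s: 10.62
ee_pos: [564.7, -95.3, 341.1]
ee_rot: [-49.2, 89.0, -143.8]
force: [-0.5, 1.1, 0.1]
gripper_width: 91.3
time_s: 10.78
ee_pos: [564.3, -95.2, 335.3]
ee_rot: [-54.2, 88.9, -142.2]
force: [-0.4, 0.7, 0.7]
gripper_width: 91.2
[-10.3  15.7  75.2  -0.8  89.7 -12. ] [564.6 -95.3 336. ]
[[-0.014  0.999  0.031]
 [-0.012  0.031 -0.999]
 [-1.    -0.014  0.011]]
```

View pics/wrist4.png

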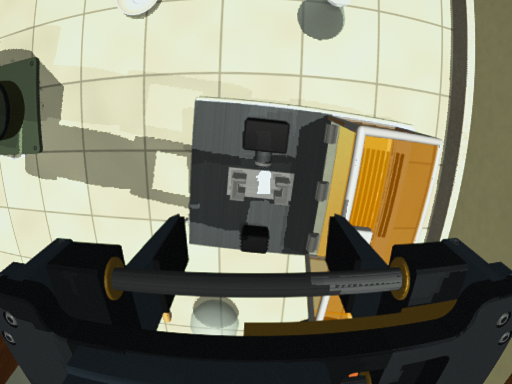

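```bash
python3 - <<'E'
from h import *
crop('wrist4',180,90,350,260,4,'pics/w4.png')
im,d,P=cloud('wrist4')
m=(d>0)&(abs(P[...,2]-70)<5)&(P[...,0]>400)&(P[...,0]<700)&(P[...,1]<100)&(P[...,1]>-350)
r=cv2.minAreaRect(P[m][:,:2].astype(np.float32));print(r,cv2.boxPoints(r).round(1))
print(np.median(P[m],0))
for v in range(164,210,3): print(v,[tuple(P[v,u].round().astype(int).tolist()) for u in range(225,298,6)])
E
```

```text
((574.1051635742188, -135.979736328125), (246.52346801757812, 236.2790069580078), 86.1377182006836) [[ 447.9 -251. ]
 [ 683.7 -266.9]
 [ 700.3  -21. ]
 [ 464.5   -5. ]]
[ 555.46537091 -122.98020793   69.96487296]
164 [(512, -107, 70), (522, -107, 70), (531, -106, 70), (540, -106, 70), (549, -106, 69), (559, -97, 110), (567, -95, 117), (575, -95, 115), (585, -104, 70), (595, -104, 71), (604, -103, 70), (613, -103, 69), (622, -103, 68)]
167 [(512, -112, 70), (522, -111, 72), (531, -111, 69), (540, -111, 71), (549, -110, 70), (558, -110, 70), (564, -7, 511), (575, -100, 112), (586, -109, 69), (595, -109, 69), (604, -108, 70), (613, -108, 70), (622, -107, 70)]
170 [(513, -116, 71), (522, -116, 72), (531, -115, 73), (540, -114, 75), (549, -114, 73), (559, -114, 73), (568, -114, 73), (577, -114, 71), (586, -114, 68), (595, -113, 69), (604, -113, 70), (613, -112, 70), (623, -112, 69)]
173 [(512, -122, 68), (522, -120, 74), (531, -119, 76), (540, -119, 74), (550, -119, 74), (559, -119, 73), (568, -118, 75), (577, -118, 74), (586, -117, 75), (595, -117, 76), (604, -117, 74), (613, -116, 74), 
[... 2059 characters left out ...]
71), (626, -160, 71)]
203 [(513, -171, 70), (522, -170, 71), (532, -169, 71), (541, -169, 69), (564, -7, 511), (560, -168, 70), (570, -168, 70), (579, -168, 70), (589, -167, 69), (595, -151, 115), (603, -151, 114), (618, -167, 68), (627, -166, 70)]
206 [(513, -176, 70), (522, -175, 71), (532, -174, 71), (541, -174, 71), (551, -174, 70), (560, -173, 70), (570, -173, 69), (580, -173, 69), (589, -173, 69), (599, -172, 69), (608, -172, 70), (618, -171, 70), (627, -171, 69)]
209 [(513, -181, 70), (522, -180, 70), (532, -180, 69), (542, -179, 70), (551, -179, 70), (561, -179, 70), (570, -178, 70), (580, -177, 71), (589, -177, 70), (599, -177, 70), (608, -177, 70), (618, -176, 70), (628, -176, 70)]
```

View pics/w4.png

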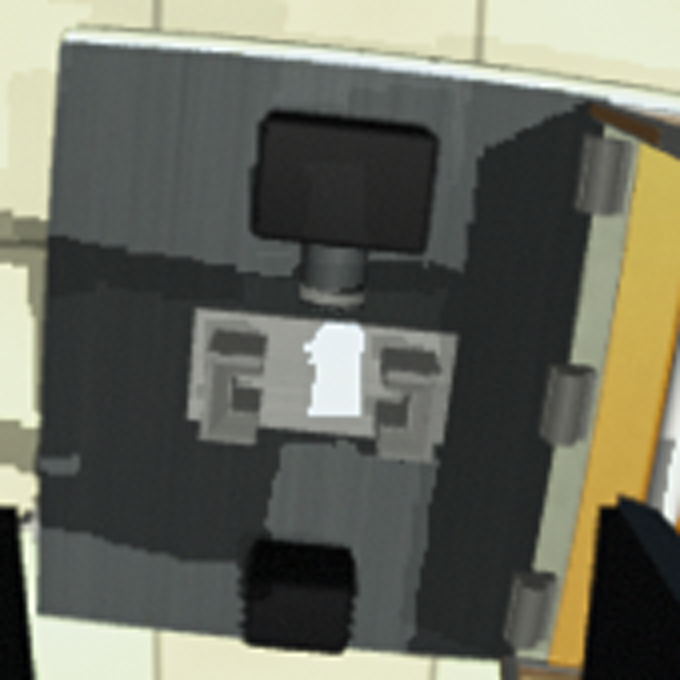

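```bash
python3 - <<'E'
from h import *
n='wrist4'
f=lambda x,y,z:ray(n,180+(x-1.5)/4,90+(y-1.5)/4,z)[:2].round(1)
print('lower arms',f(199,437,114),f(258,442,114),f(378,456,114),f(437,462,114))
print('base corners',f(196,310,74),f(459,334,74),f(190,419,74))
print('right arm base right edge',f(457,340,74),f(440,460,74))
# bright/dark edges
im,d,P=cloud(n)
m=(abs(P[...,2]-112)<5)&(P[...,0]>500)&(P[...,0]<640)&(abs(P[...,1]+135)<30)
m[:,:]&= (np.mgrid[0:384,0:512][0]>175)
q=P[m];print(m.sum(),np.percentile(q,[2,98],axis=0)); r=cv2.minAreaRect(q[:,:2].astype(np.float32));print(r)
m=(abs(P[...,2]-74.3)<1.8)&(P[...,0]>500)&(P[...,0]<640)&(abs(P[...,1]+135)<40)
m=cv2.morphologyEx(m.astype(np.uint8),cv2.MORPH_OPEN,np.ones((3,3)))>0
q=P[m];print(m.sum());print(cv2.minAreaRect(q[:,:2].astype(np.float32)))
E
```

```text
lower arms [ 524.  -147.6] [ 545.1 -148.6] [ 587.9 -152.1] [ 609.2 -153.6]
base corners [ 518.4 -110.9] [ 618.6 -116.2] [ 516.4 -154.5]
right arm base right edge [ 618.  -118.6] [ 614.9 -167.4]
436 [[ 526.06626923 -152.39999873  107.32996179]
 [ 607.65197677 -118.31126415  115.56514222]]
((566.8008422851562, -135.67431640625), (32.2305793762207, 83.8573226928711), 86.37349700927734)
1014
((566.5870361328125, -135.5165252685547), (44.43855285644531, 100.36194610595703), 86.49526977539062)
```

```bash
python3 -m creep '[{"translation":[-0.4,3,0],"delta_rot":[0.012,-0.014,0.02]},{"translation":[-0.4,3.5,0],"delta_rot":[0,0,0]},{"translation":[-0.4,3.5,0],"delta_rot":[0,0,0]},{"translation":[-0.4,3.5,-0.5],"delta_rot":[0,0,0]},{"translation":[-0.4,3.5,-0.5],"delta_rot":[0,0,0]}]'; python3 -m creep '[{"translation":[-0.4,3.5,-0.5],"delta_rot":[0,0,0]},{"translation":[-0.4,3.5,-0.5],"delta_rot":[0,0,0]},{"translation":[-0.4,3.5,-0.5],"delta_rot":[0,0,0]},{"translation":[-0.4,3.5,-0.5],"delta_rot":[0,0,0]},{"translation":[-0.4,3.5,-0.5],"delta_rot":[0,0,0]}]'; python3 -m creep '[{"translation":[-0.2,3.3,-0.5],"delta_rot":[0,0,0]},{"translation":[0,0,0],"delta_rot":[0,0,0]},{"translation":[0,0,0],"delta_rot":[0,0,0]}]'
python3 - <<'E'
from h import *
grab('wrist','wrist5')
from workcell import readout
from scipy.spatial.transform import Rotation as Ro
s=readout.state();print(s['qpos'].round(1),s['ee_pos'].round(1)); print(Ro.from_euler('xyz',s['ee_rot'],degrees=True).as_matrix().round(3))
crop('wrist5',180,60,350,230,4,'pics/w5.png')
E
```

```text
time_s: 11.25
ee_pos: [545.0, 75.8, 327.2]
ee_rot: [88.9, 89.8, 1.7]
force: [0.4, 0.3, 0.4]
gripper_width: 91.3
time_s: 11.67
ee_pos: [524.8, 251.1, 301.9]
ee_rot: [91.2, 89.9, 4.0]
force: [0.4, 0.7, 0.6]
gripper_width: 91.3
time_s: 11.92
ee_pos: [522.8, 283.6, 296.1]
ee_rot: [35.3, 89.9, -51.6]
force: [0.4, 0.1, -0.0]
gripper_width: 91.2
[27.3 17.9 77.6 -0.1 84.5 24.3] [523.2 282.4 296.6]
[[ 0.001  0.999  0.053]
 [-0.001  0.053 -0.999]
 [-1.     0.001  0.001]]
```

View pics/w5.png

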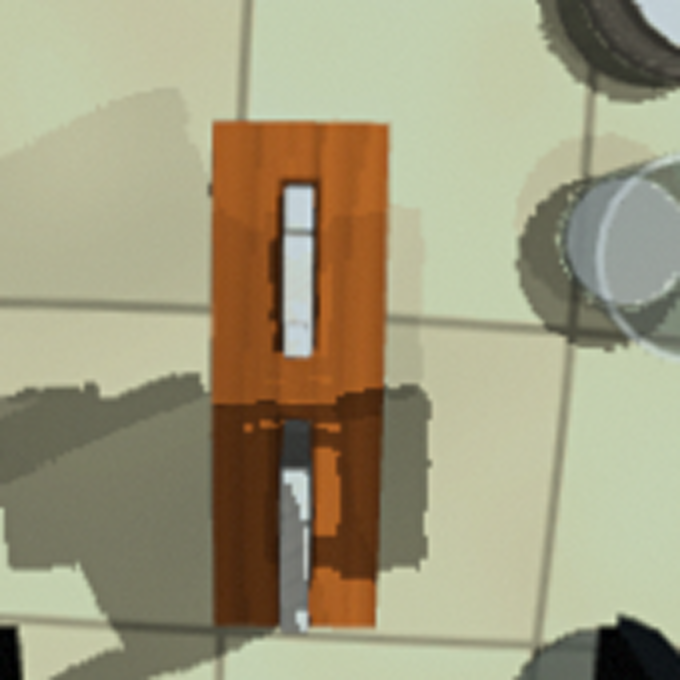

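View pics/wrist5.png

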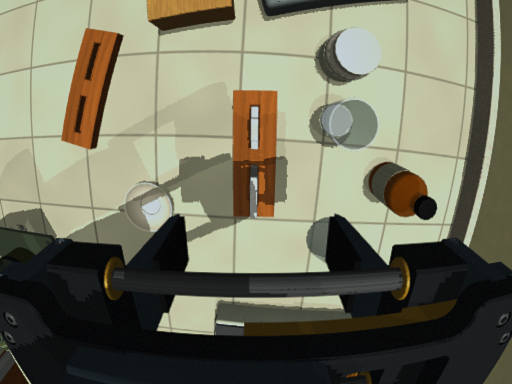

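```bash
python3 - <<'E'
from h import *
n='wrist5'
f=lambda x,y,z:ray(n,180+(x-1.5)/4,60+(y-1.5)/4,z)[:2].round(1)
c=[f(x,y,90) for x,y in [(282,468),(312,468),(308,631),(280,631)]]
print('A top',c,np.mean(c,0))
print('A foot +y end z24',f(282,421,24),f(310,421,24))
print('rack top corners',f(214,122,24),f(388,124,24),f(375,627,24),f(214,625,24))
im,d,P=cloud(n)
m=(d>0)&(abs(P[...,2]-90)<5)&(P[...,0]>480)&(P[...,0]<560)&(P[...,1]>190)&(P[...,1]<290)
q=P[m];print(m.sum(),np.percentile(q,[3,50,97],axis=0).round(1),cv2.minAreaRect(q[:,:2].astype(np.float32)))
E
```

```text
A top [array([515.1, 271.3]), array([525. , 271.8]), array([526.9, 213.5]), array([517.2, 212.9])] [521.05  242.375]
A foot +y end z24 [513.6 273. ] [524.4 273.6]
rack top corners [482.5 386.2] [547.1 388.8] [555.5 189.7] [490. 187.]
300 [[515.5 215.   88.2]
 [520.4 244.3  89.8]
 [525.3 270.9  91.3]] ((520.9254150390625, 242.6883087158203), (9.399863243103027, 58.85702896118164), 2.668436288833618)
```

```bash
python3 -m creep '[{"translation":[-0.2,-2,-3],"delta_rot":[0,0,-0.006]},{"translation":[0,-2,-3],"delta_rot":[0,0,0]},{"translation":[0,0,-3.5],"delta_rot":[0,0,0]},{"translation":[0,0,-3.3],"delta_rot":[0,0,0]},{"translation":[0,0,0],"delta_rot":[0,0,0]}]'
python3 - <<'E'
from h import *
grab('wrist','wrist6');grab('side','side6')
crop('side6',150,120,310,280,4,'pics/s6.png')
E
```

```text
time_s: 12.38
ee_pos: [517.7, 238.5, 163.0]
ee_rot: [-62.2, 89.3, -149.8]
force: [-1.0, 0.4, -0.9]
gripper_width: 91.2
```

View pics/wrist6.png

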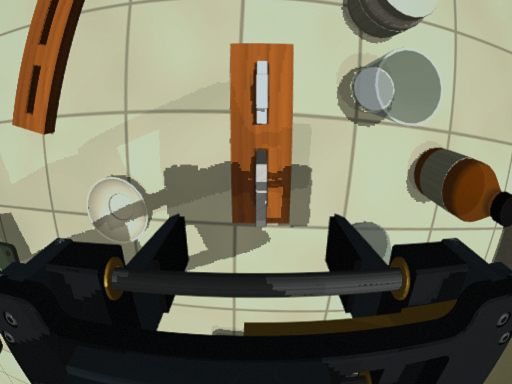

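View pics/s6.png

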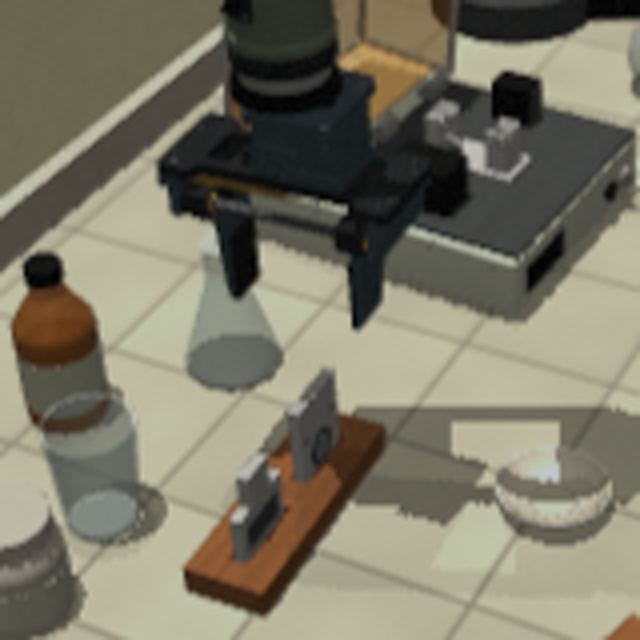

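```bash
cat > rot.py <<'E'
import numpy as np,sys
from workcell import readout
from scipy.spatial.transform import Rotation as Ro
s=readout.state();R=Ro.from_euler('xyz',s['ee_rot'],degrees=True).as_matrix()
yaw=float(sys.argv[1]) # wanted direction of tool y, deg
y=np.radians(yaw);Y=np.array([np.cos(y),np.sin(y),0]);X=np.array([0,0,-1.]);D=np.stack([X,Y,np.cross(X,Y)],1)
print('pos',s['ee_pos'].round(1),'F',s['force'].round(1),'T',s['torque'].round(2),'need rot',Ro.from_matrix(D@R.T).as_rotvec().round(4),'w',round(s['gripper_width'],1),'q',s['qpos'].round(0),'t',s['time_s'])
if len(sys.argv)>2: print('move cm',((np.array([float(a) for a in sys.argv[2:5]])-s['ee_pos'])/10).round(2))
E
python3 rot.py 2.5 521 242.5 68
python3 - <<'E'
from h import *
im,d,P=cloud('wrist6')
m=(d>0)&(abs(P[...,2]-90)<4)&(P[...,0]>480)&(P[...,0]<560)&(P[...,1]>190)&(P[...,1]<290)
q=P[m];print(m.sum(),np.percentile(q,[3,50,97],axis=0).round(1),cv2.minAreaRect(q[:,:2].astype(np.float32)))
E
```

```text
pos [521.7 241.1 169.1] F [-0.6  0.6  0.2] T [-0.01 -0.   -0.04] need rot [ 0.0008  0.0009 -0.0012] w 91.4 q [24. 20. 93. -0. 67. 21.] t 12.4833
move cm [ -0.07   0.14 -10.11]
704 [[515.9 214.7  88.4]
 [520.6 244.1  89.8]
 [525.7 271.2  91. ]] ((520.9146728515625, 242.24729919433594), (9.160390853881836, 60.11481857299805), 2.5262246131896973)
```

Consistent (521, 242.3). Descend and grip.

```bash
python3 -m creep '[{"translation":[-0.05,0.1,-3.3],"delta_rot":[0,0,0]},{"translation":[0,0,-3.3],"delta_rot":[0,0,0]},{"translation":[0,0,-2.5],"delta_rot":[0,0,0]},{"translation":[0,0,-1],"delta_rot":[0,0,0]},{"translation":[0,0,0],"delta_rot":[0,0,0]}]'; python3 rot.py 2.5 521 242.5 68; python3 -m creep '[{"translation":[0,0,0],"delta_rot":[0,0,0]},{"translation":[0,0,0],"delta_rot":[0,0,0]},{"translation":[0,0,0],"delta_rot":[0,0,0]},{"translation":[0,0,0],"delta_rot":[0,0,0]},{"translation":[0,0,0],"delta_rot":[0,0,0]}]' -1 25;  python3 -m creep '[{"translation":[0,0,0],"delta_rot":[0,0,0]},{"translation":[0,0,0],"delta_rot":[0,0,0]},{"translation":[0,0,0],"delta_rot":[0,0,0]},{"translation":[0,0,0],"delta_rot":[0,0,0]},{"translation":[0,0,0],"delta_rot":[0,0,0]}]'; python3 -m creep '[{"translation":[0,0,0],"delta_rot":[0,0,0]},{"translation":[0,0,0],"delta_rot":[0,0,0]},{"translation":[0,0,0],"delta_rot":[0,0,0]},{"translation":[0,0,0],"delta_rot":[0,0,0]},{"translation":[0,0,0],"delta_rot":[0,0,0]}]';python3 rot.py 2.5 521 242.5 68
```

```text
time_s: 12.9
ee_pos: [521.3, 243.2, 67.6]
ee_rot: [48.5, 89.9, -38.9]
force: [-0.8, 0.7, 0.0]
gripper_width: 91.3
pos [521.3 243.2  67.6] F [-0.8  0.7  0. ] T [ 0.01  0.01 -0.04] need rot [ 0.0007  0.0008 -0.003 ] w 91.3 q [ 24.  25. 101.  -0.  54.  21.] t 12.9
move cm [-0.03 -0.07  0.04]
time_s: 13.32
ee_pos: [521.5, 243.6, 68.7]
ee_rot: [96.2, 89.8, 8.9]
force: [-0.5, 0.2, -0.4]
gripper_width: 60.4
time_s: 13.73
ee_pos: [520.9, 243.3, 67.5]
ee_rot: [72.0, 89.9, -15.3]
force: [-0.3, 0.2, 0.5]
gripper_width: 27.3
time_s: 14.15
ee_pos: [520.9, 243.3, 67.5]
ee_rot: [72.1, 89.9, -15.2]
force: [-0.4, 1.2, -0.7]
gripper_width: 9.4
pos [520.9 243.3  67.5] F [-0.4  1.2 -0.7] T [0.04 0.01 0.02] need rot [ 0.0004  0.0013 -0.0036] w 9.4 q [ 24.  25. 101.  -0.  54.  21.] t 14.15
move cm [ 0.01 -0.08  0.05]
```

```bash
python3 -m creep '[{"translation":[0,0,1],"delta_rot":[0,0,0]},{"translation":[0,0,2],"delta_rot":[0,0,0]},{"translation":[0,0,3.5],"delta_rot":[0,0,0]},{"translation":[0,0,3.5],"delta_rot":[0,0,0]},{"translation":[0,0,3.5],"delta_rot":[0,0,0]}]'; python3 -m creep '[{"translation":[0,-1.5,3],"delta_rot":[0,0,0.12]},{"translation":[0,-2,1],"delta_rot":[0,0,0.12]},{"translation":[0,-2,0],"delta_rot":[0,0,0.12]},{"translation":[0,-2,0],"delta_rot":[0,0,0.12]},{"translation":[0,-2,0],"delta_rot":[0,0,0.12]}]'; python3 -m creep '[{"translation":[0.5,-2,0],"delta_rot":[0,0,0.12]},{"translation":[0.5,-2,0],"delta_rot":[0,0,0.12]},{"translation":[0.5,-2.5,0],"delta_rot":[0,0,0.12]},{"translation":[0.5,-2.5,0],"delta_rot":[0,0,0.12]},{"translation":[0.5,-2.5,0],"delta_rot":[0,0,0.12]}]'; python3 -m creep '[{"translation":[0.5,-2.5,0],"delta_rot":[0,0,0.12]},{"translation":[0.5,-2.5,0],"delta_rot":[0,0,0.12]},{"translation":[0.5,-2.5,0],"delta_rot":[0,0,0.024]},{"translation":[0,-2.5,0],"delta_rot":[0,0,0]},{"translation":[0,0,0],"delta_rot":[0,0,0]}]'; python3 rot.py 86.4 566.5 -135.5 228
```

```text
time_s: 14.57
ee_pos: [520.5, 243.1, 204.5]
ee_rot: [57.8, 89.9, -29.5]
force: [0.8, 0.5, -1.9]
gripper_width: 10.2
time_s: 14.98
ee_pos: [520.7, 147.5, 243.6]
ee_rot: [71.0, 89.9, 18.4]
force: [1.1, 0.1, -1.5]
gripper_width: 9.5
time_s: 15.4
ee_pos: [545.8, 32.2, 243.2]
ee_rot: [66.5, 89.9, 48.3]
force: [-0.1, -0.1, -1.7]
gripper_width: 9.8
time_s: 15.82
ee_pos: [560.9, -70.8, 243.0]
ee_rot: [-63.9, 89.9, -67.6]
force: [-0.9, 0.5, -1.2]
gripper_width: 9.5
pos [560.9 -70.8 243. ] F [-0.9  0.5 -1.2] T [ 0.13 -0.02  0.05] need rot [0.0013 0.0005 0.0004] w 9.5 q [ -8.  16.  87.  -0.  76. -95.] t 15.8167
move cm [ 0.56 -6.47 -1.5 ]
```

```bash
python3 -m creep '[{"translation":[0.3,-3.2,0],"delta_rot":[0.0013,0,0]},{"translation":[0.26,-3.27,-1.5],"delta_rot":[0,0,0]},{"translation":[0,0,-2],"delta_rot":[0,0,0]},{"translation":[0,0,-2],"delta_rot":[0,0,0]},{"translation":[0,0,0],"delta_rot":[0,0,0]}]'; python3 rot.py 86.4 566.5 -135.5 185
python3 - <<'E'
from h import *
grab('wrist','wrist7');grab('side','side7');grab('scene','scene7')
crop('side7',190,70,320,200,6,'pics/s7.png');crop('scene7',150,120,260,230,6,'pics/c7.png')
E
```

```text
time_s: 16.23
ee_pos: [563.8, -130.8, 184.0]
ee_rot: [148.9, 89.5, 145.4]
force: [-1.0, -0.3, -1.6]
gripper_width: 10.0
pos [ 563.8 -130.8  184. ] F [-1.  -0.3 -1.6] T [0.1  0.03 0.03] need rot [-0.0052 -0.0075 -0.0023] w 10.0 q [ -14.   20.   91.    0.   70. -101.] t 16.2333
move cm [ 0.27 -0.47  0.1 ]
```

View pics/wrist7.png

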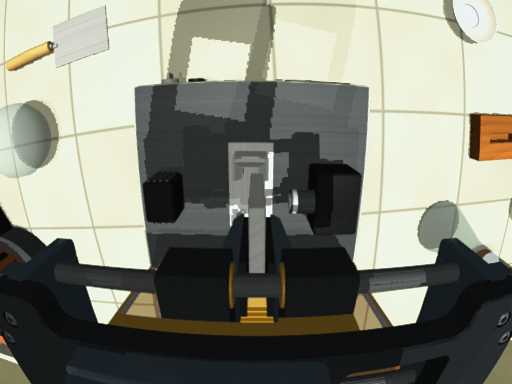

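View pics/s7.png

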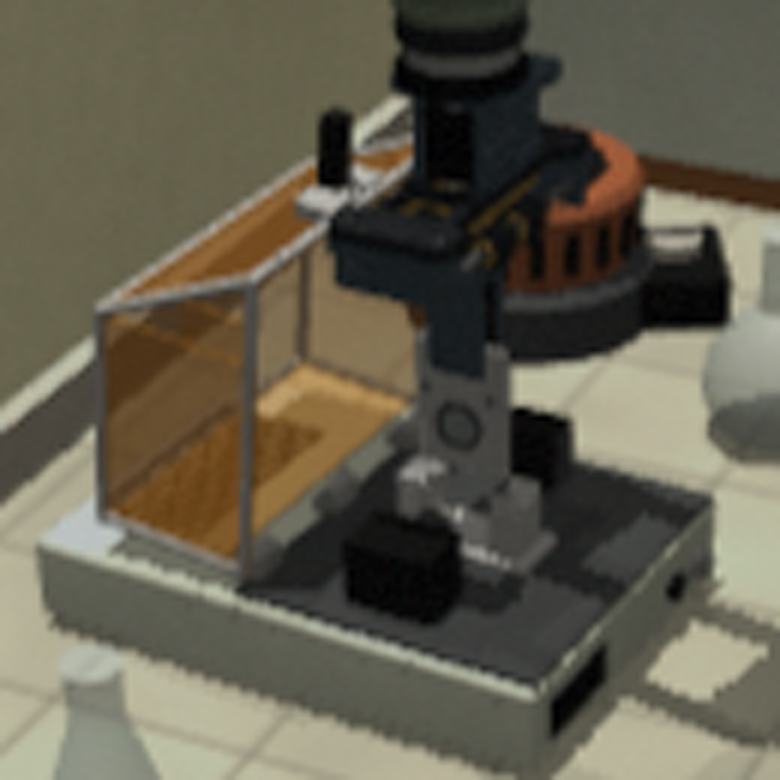

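View pics/c7.png

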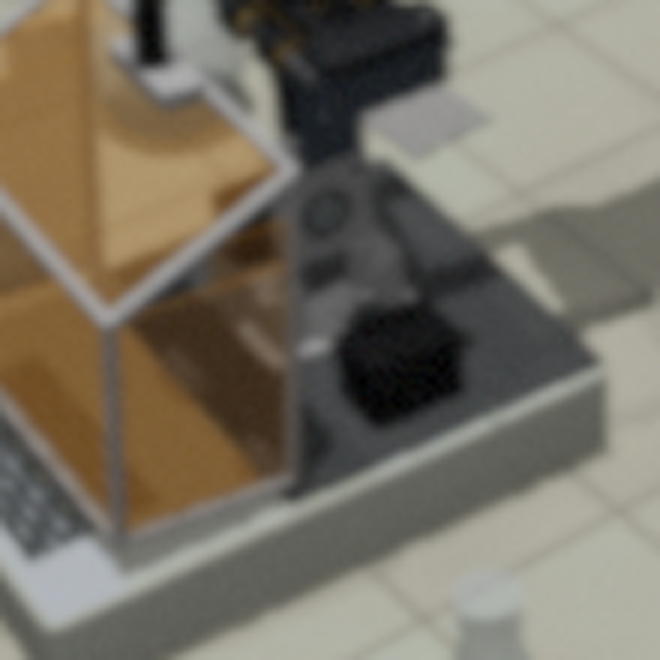

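```bash
python3 -m creep '[{"translation":[0,0,0],"delta_rot":[0,0,0]}]' >/dev/null; python3 rot.py 86.4 566.5 -135.5 185
python3 - <<'E'
from h import *
grab('wrist','wrist8')
crop('wrist8',200,120,320,250,6,'pics/w8.png')
im,d,P=cloud('wrist8')
for n,lo,hi in [('base',72.5,76.5),('arms',107,117)]:
    m=(P[...,2]>lo)&(P[...,2]<hi)&(P[...,0]>500)&(P[...,0]<640)&(abs(P[...,1]+135)<(30))&(d>0)
    m=cv2.morphologyEx(m.astype(np.uint8),cv2.MORPH_OPEN,np.ones((2,2)))>0
    q=P[m];print(n,m.sum(),np.percentile(q,[1,50,99],axis=0).round(1),cv2.minAreaRect(q[:,:2].astype(np.float32)))
m=(d>0)&(P[...,0]<400+70)&(abs(P[...,2]-70)<4)&(P[...,0]>440)&(P[...,1]>-300)&(P[...,1]<30)
q=P[m];print('casing y',np.percentile(q,[0.5,99.5],axis=0).round(1))
E
```

```text
pos [ 567.5 -131.   189.4] F [-0.4  0.9 -0.8] T [ 0.08 -0.04  0.08] need rot [-0.002   0.0034 -0.004 ] w 9.8 q [ -14.   20.   90.    0.   70. -101.] t 16.4667
move cm [-0.1  -0.45 -0.44]
base 1752 [[ 517.7 -157.5   69.3]
 [ 558.7 -138.3   73.9]
 [ 599.3 -110.8  210.2]] ((543.9937133789062, -132.8040771484375), (44.47722244262695, 124.227783203125), 86.21096801757812)
arms 547 [[ 524.3 -148.8   73.4]
 [ 533.1 -132.5  112.7]
 [ 555.3 -115.4  115.9]] ((518.8560180664062, -131.51612854003906), (35.372745513916016, 73.88105773925781), 86.28707885742188)
casing y [[ 450.7 -246.7   67.9]
 [ 469.9  -12.9   71.8]]
```

View pics/w8.png

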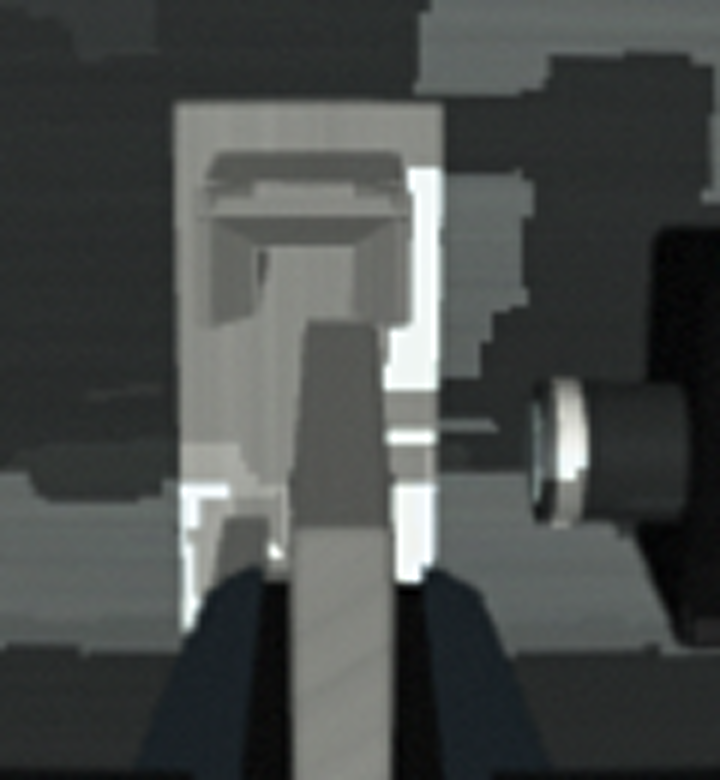

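```bash
python3 - <<'E'
from h import *
n='wrist8'
f=lambda x,y,z:ray(n,200+(x-2.5)/6,120+(y-2.5)/6,z)[:2].round(1)
sn,c=np.sin(np.radians(-3.6)),np.cos(np.radians(-3.6))
lat=lambda p:round(float((p-np.array([567,-135.5]))@np.array([-sn,c])),2)
for nm,pts,z in [('arm outer back',[(198,212),(411,212)],114),('base far',[(174,103),(443,103)],74),('base sides',[(178,400),(440,400)],74),('inner mouth',[(263,248),(354,248)],114),('plate bottom',[(305,320),(378,320)],127.4),('plate top',[(295,527),(392,527)],211.4)]:
    q=[f(x,y,z) for x,y in pts]; print(nm,q,[lat(p) for p in q],'mid',round(np.mean([lat(p) for p in q]),2))
E
python3 rot.py 86.4 566.5 -135.5 185
```

```text
arm outer back [array([ 526.7, -147.9]), array([ 528.5, -117.4])] [-14.91, 15.65] mid 0.37
base far [array([ 515.2, -154.1]), array([ 517.9, -110. ])] [-21.82, 22.37] mid 0.28
base sides [array([ 566. , -157.5]), array([ 568.7, -112.8])] [-22.02, 22.76] mid 0.37
inner mouth [array([ 532.5, -138.9]), array([ 533.3, -125.8])] [-5.56, 7.56] mid 1.0
plate bottom [array([ 540.3, -133.1]), array([ 540.9, -123. ])] [0.72, 10.84] mid 5.78
plate top [array([ 539.5, -132.4]), array([ 540. , -123.5])] [1.37, 10.28] mid 5.82
pos [ 567.4 -131.1  189.3] F [ 0.2  0.3 -0.8] T [ 0.11 -0.02  0.02] need rot [-0.002   0.0034 -0.004 ] w 9.8 q [ -14.   20.   90.    0.   70. -101.] t 16.5167
move cm [-0.09 -0.44 -0.43]
```

```bash
python3 - <<'E'
from h import *
im,d,P=cloud('wrist8')
for u in (238,250,262):
    print(u,[ (v,*P[v,u].round(0).astype(int).tolist(),int(im[v,u].mean())) for v in range(136,176,2)])
E
```

```text
238 [(136, 516, -145, 69, 67), (138, 517, -145, 74, 140), (140, 519, -145, 74, 140), (142, 521, -145, 75, 141), (144, 523, -145, 74, 140), (146, 524, -145, 83, 87), (148, 524, -144, 96, 85), (150, 524, -143, 108, 89), (152, 525, -143, 111, 106), (154, 526, -143, 114, 134), (156, 528, -143, 113, 91), (158, 530, -144, 111, 94), (160, 532, -144, 110, 99), (162, 534, -144, 111, 98), (164, 536, -144, 110, 99), (166, 537, -144, 111, 96), (168, 539, -144, 110, 98), (170, 541, -144, 110, 98), (172, 543, -145, 111, 100), (174, 554, -148, 73, 139)]
250 [(136, 516, -133, 70, 70), (138, 518, -133, 73, 138), (140, 520, -133, 74, 138), (142, 522, -133, 74, 138), (144, 524, -133, 73, 137), (146, 525, -133, 83, 84), (148, 524, -133, 96, 83), (150, 525, -133, 106, 109), (152, 526, -133, 106, 137), (154, 527, -133, 114, 132), (156, 529, -133, 114, 90), (158, 531, -133, 110, 83), (160, 533, -133, 107, 90), (162, 542, -135, 73, 137), (164, 544, -135, 74, 137), (166, 546, -135, 73, 136), (168, 548, -135, 73, 137), (170, 550, -135, 74, 136), (172, 552, -135, 75, 136), (174, 555, -135, 73, 131)]
262 [(136, 517, -121, 71, 63), (138, 518, -121, 75, 138), (140, 520, -121, 75, 137), (142, 523, -121, 74, 138), (144, 525, -122, 73, 138), (146, 525, -122, 83, 86), (148, 525, -122, 94, 85), (150, 525, -122, 106, 87), (152, 527, -122, 109, 110), (154, 527, -123, 114, 135), (156, 529, -123, 115, 92), (158, 532, -123, 110, 94), (160, 533, -123, 111, 103), (162, 535, -123, 110, 104), (164, 537, -123, 110, 104), (166, 539, -123, 111, 102), (168, 541, -123, 110, 104), (170, 543, -123, 109, 103), (172, 544, -123, 111, 103), (174, 541, -124, 131, 101)]
```

```bash
python3 -m creep '[{"translation":[-0.45,-0.51,-0.2],"delta_rot":[-0.002,0.0034,-0.004]},{"translation":[0,0,0],"delta_rot":[0,0,0]},{"translation":[0,0,0],"delta_rot":[0,0,0]}]'; python3 rot.py 86.4 562.9 -136.2 185
python3 - <<'E'
from h import *
grab('wrist','wrist9')
crop('wrist9',200,120,320,250,6,'pics/w9.png')
E
python3 rot.py 86.4
```

```text
time_s: 16.77
ee_pos: [561.9, -136.6, 186.0]
ee_rot: [171.6, 89.9, 167.9]
force: [0.3, -0.2, -0.9]
gripper_width: 9.9
pos [ 561.9 -136.6  186. ] F [ 0.3 -0.2 -0.9] T [ 0.15 -0.08  0.03] need rot [-0.0005 -0.0025  0.001 ] w 9.9 q [ -15.   19.   91.   -0.   70. -101.] t 16.7667
move cm [ 0.1   0.04 -0.1 ]
pos [ 562.  -136.5  185.9] F [-0.5  0.4 -2. ] T [ 0.1  -0.03 -0.05] need rot [-0.0006 -0.0025  0.0009] w 9.8 q [ -15.   20.   91.   -0.   70. -101.] t 16.8167
```

View pics/w9.png

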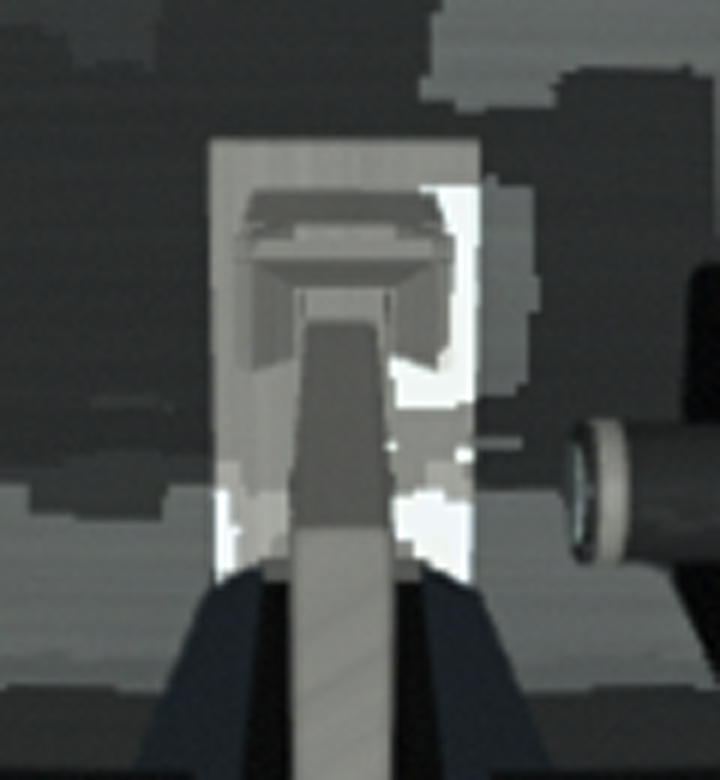

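```bash
python3 - <<'E'
from h import *
n='wrist9'
f=lambda x,y,z:ray(n,200+(x-2.5)/6,120+(y-2.5)/6,z)[:2].round(1)
sn,c=np.sin(np.radians(-3.7)),np.cos(np.radians(-3.7))
lat=lambda p:round(float((p-np.array([567,-135.5]))@np.array([-sn,c])),2)
for nm,pts,z in [('arm outer',[(237,247),(453,247)],114),('base far',[(209,139),(480,139)],74),('base sides',[(215,430),(475,430)],74),('inner',[(299,288),(388,288)],107),('plate bottom',[(304,321),(377,321)],124),('plate top',[(295,527),(392,527)],208)]:
    q=[f(x,y,z) for x,y in pts]; print(nm,q,[lat(p) for p in q],'mid',round(np.mean([lat(p) for p in q]),2))
E
```

```text
arm outer [array([ 525.4, -147.9]), array([ 527.3, -117.2])] [-15.06, 15.7] mid 0.32
base far [array([ 514.8, -154. ]), array([ 517.5, -109.9])] [-21.83, 22.35] mid 0.26
base sides [array([ 564.3, -157. ]), array([ 567.1, -113. ])] [-21.63, 22.46] mid 0.42
inner [array([ 533.5, -139.8]), array([ 534.3, -126.7])] [-6.45, 6.67] mid 0.11
plate bottom [array([ 534.5, -138.8]), array([ 535.1, -128.7])] [-5.39, 4.73] mid -0.33
plate top [array([ 534. , -137.8]), array([ 534.6, -128.9])] [-4.42, 4.5] mid 0.04
```

```bash
python3 -m creep '[{"translation":[0.14,0.02,0],"delta_rot":[-0.0005,-0.0025,0.001]},{"translation":[0,0,-1],"delta_rot":[0,0,0]},{"translation":[0,0,-1],"delta_rot":[0,0,0]},{"translation":[0,0,0],"delta_rot":[0,0,0]}]';  python3 rot.py 86.4 563.4 -136.2 135.5
```

```text
time_s: 17.15
ee_pos: [562.5, -135.9, 162.8]
ee_rot: [165.2, 89.8, 161.6]
force: [0.5, -0.0, -1.4]
gripper_width: 9.9
pos [ 562.5 -135.9  162.8] F [ 0.5 -0.  -1.4] T [ 0.11 -0.21 -0.05] need rot [-0.0012 -0.0036 -0.0003] w 9.9 q [ -15.   21.   93.    0.   67. -101.] t 17.15
move cm [ 0.09 -0.03 -2.73]
```

```bash
python3 -m creep '[{"translation":[0.05,0,-0.7],"delta_rot":[0,-0.002,0]},{"translation":[0,0,-0.7],"delta_rot":[0,0,0]},{"translation":[0,0,0],"delta_rot":[0,0,0]}]';  python3 rot.py 86.4 563.4 -136.2 135.5; python3 -m creep '[{"translation":[0,0,-0.5],"delta_rot":[0,0,0]},{"translation":[0,0,-0.5],"delta_rot":[0,0,0]},{"translation":[0,0,0],"delta_rot":[0,0,0]}]';  python3 rot.py 86.4 563.4 -136.2 135.5
```

```text
time_s: 17.4
ee_pos: [562.7, -136.0, 149.6]
ee_rot: [154.8, 89.9, 151.2]
force: [0.3, 0.4, -1.7]
gripper_width: 10.0
pos [ 562.7 -136.   149.6] F [ 0.3  0.4 -1.7] T [ 0.18 -0.05 -0.01] need rot [-0.0011 -0.002  -0.0002] w 10.0 q [ -15.   21.   94.    0.   65. -101.] t 17.4
move cm [ 0.07 -0.02 -1.41]
time_s: 17.65
ee_pos: [563.3, -136.1, 140.5]
ee_rot: [120.0, 90.0, 116.5]
force: [-0.0, 0.6, -1.2]
gripper_width: 10.1
pos [ 563.3 -136.1  140.5] F [-0.   0.6 -1.2] T [ 0.09 -0.01 -0.04] need rot [-0.0006 -0.0003 -0.0003] w 10.1 q [ -15.   22.   95.    0.   64. -101.] t 17.65
move cm [ 0.01 -0.01 -0.5 ]
```

```bash
python3 -m creep '[{"translation":[0,0,-0.3],"delta_rot":[0,0,0]},{"translation":[0,0,-0.2],"delta_rot":[0,0,0]},{"translation":[0,0,0],"delta_rot":[0,0,0]}]';  python3 rot.py 86.4 563.4 -136.2 135.5; python3 -m creep '[{"translation":[0,0,-0.2],"delta_rot":[0,0,0]},{"translation":[0,0,0],"delta_rot":[0,0,0]}]';  python3 rot.py 86.4 563.4 -136.2 135.5
```

```text
time_s: 17.9
ee_pos: [563.7, -136.2, 136.2]
ee_rot: [21.3, 89.9, 17.7]
force: [0.2, -0.2, -0.6]
gripper_width: 9.5
pos [ 563.7 -136.2  136.2] F [ 0.2 -0.2 -0.6] T [ 0.12 -0.06  0.02] need rot [-0.0003  0.001  -0.0003] w 9.5 q [ -15.   22.   95.    0.   63. -101.] t 17.9
move cm [-0.03  0.   -0.07]
time_s: 18.07
ee_pos: [564.3, -136.4, 135.5]
ee_rot: [-1.4, 89.8, -5.0]
force: [-0.8, 0.6, 4.1]
gripper_width: 9.8
pos [ 564.3 -136.4  135.5] F [-0.8  0.6  4.1] T [0.15 0.24 0.05] need rot [ 0.0002  0.0028 -0.0003] w 9.8 q [ -15.   22.   95.    0.   63. -101.] t 18.0667
move cm [-0.09  0.02  0.  ]
```

```bash
python3 -m creep '[{"translation":[0,0,-0.1],"delta_rot":[0,0,0]},{"translation":[0,0,0],"delta_rot":[0,0,0]},{"translation":[0,0,0],"delta_rot":[0,0,0]}]';  python3 rot.py 86.4 563.4 -136.2 135.5; python3 -m creep '[{"translation":[0,0,0.15],"delta_rot":[0,0,0]},{"translation":[0,0,0],"delta_rot":[0,0,0]},{"translation":[0,0,0],"delta_rot":[0,0,0]},{"translation":[0,0,0],"delta_rot":[0,0,0]}]' -0.3;  python3 rot.py 86.4 563.4 -136.2 135.5;python3 -m creep '[{"translation":[0,0,1],"delta_rot":[0,0,0]},{"translation":[0,0,2],"delta_rot":[0,0,0]},{"translation":[0,0,3],"delta_rot":[0,0,0]},{"translation":[0,0,3],"delta_rot":[0,0,0]},{"translation":[0,0,0],"delta_rot":[0,0,0]}]'
python3 - <<'E'
from h import *
grab('wrist','wrist10');grab('side','side10')
crop('side10',190,70,320,200,6,'pics/s10.png')
E
```

```text
time_s: 18.32
ee_pos: [564.3, -136.4, 135.4]
ee_rot: [-3.4, 89.8, -7.0]
force: [-2.1, 0.5, 7.2]
gripper_width: 10.1
pos [ 564.3 -136.4  135.4] F [-2.1  0.5  7.2] T [ 0.17  0.54 -0.03] need rot [ 0.0004  0.0034 -0.0004] w 10.1 q [ -15.   22.   95.    0.   63. -101.] t 18.3167
move cm [-0.09  0.02  0.01]
time_s: 18.65
ee_pos: [563.9, -136.2, 134.8]
ee_rot: [14.3, 89.9, 10.7]
force: [0.1, -0.1, -0.5]
gripper_width: 31.5
pos [ 563.9 -136.2  134.8] F [ 0.1 -0.1 -0.5] T [ 0.07 -0.08 -0.04] need rot [-0.0003  0.0014 -0.0003] w 31.5 q [ -15.   22.   95.    0.   63. -101.] t 18.65
move cm [-0.05  0.    0.07]
time_s: 19.07
ee_pos: [567.2, -137.2, 232.1]
ee_rot: [-8.9, 89.2, -12.5]
force: [0.8, -0.4, -0.1]
gripper_width: 31.8
```

View pics/wrist10.png

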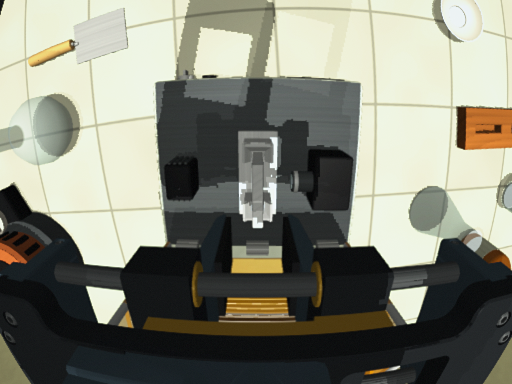

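View pics/s10.png

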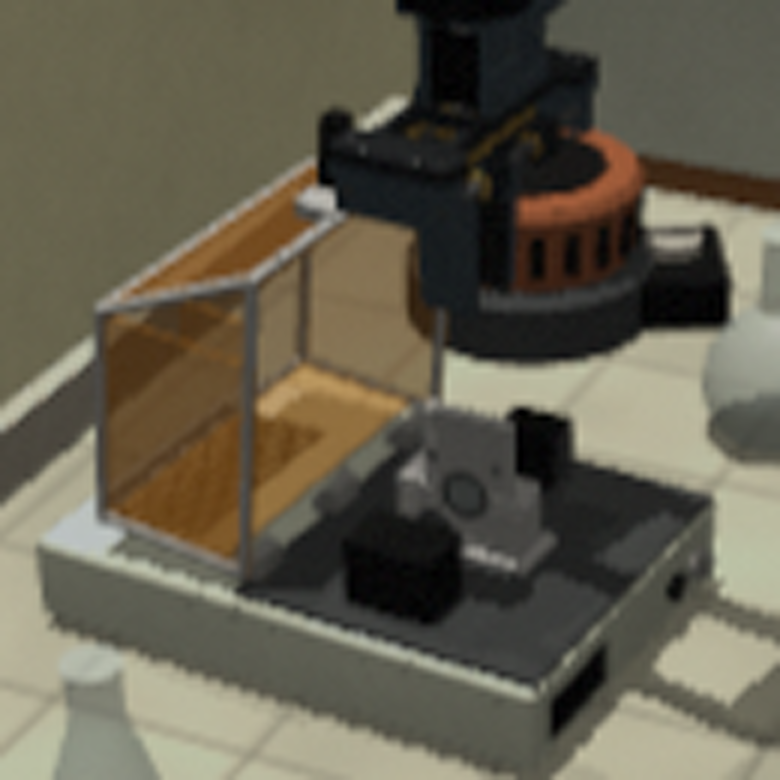

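```bash
python3 - <<'E'
from h import *
for n in ['wrist10','side10']:
    im,d,P=cloud(n)
    m=(d>0)&(P[...,2]>150)&(P[...,2]<170)&(P[...,0]>520)&(P[...,0]<620)&(abs(P[...,1]+135)<12)
    if n=='wrist10': m&=(im.max(-1)>60)
    q=P[m];print(n,m.sum(),np.percentile(q,[3,50,97],axis=0).round(1),cv2.minAreaRect(q[:,:2].astype(np.float32)))
E
python3 rot.py 86.4
```

```text
wrist10 710 [[ 537.1 -140.8  155.9]
 [ 564.2 -135.4  157.7]
 [ 594.  -130.3  158.9]] ((566.2781982421875, -135.42086791992188), (9.29083251953125, 59.57415771484375), 86.25625610351562)
side10 42 [[ 537.6 -138.8  151.3]
 [ 566.4 -132.5  155. ]
 [ 594.3 -126.4  158.7]] ((567.7660522460938, -132.85891723632812), (14.94576358795166, 61.95948028564453), 80.1384506225586)
pos [ 564.7 -136.5  226.9] F [-1.4  0.3 -0.4] T [ 0.15 -0.09 -0.02] need rot [ 0.0007  0.005  -0.0003] w 32.0 q [ -15.   18.   87.    0.   74. -101.] t 19.1667
```

```bash
python3 -m creep '[{"translation":[0,0,4],"delta_rot":[0,0.005,0]},{"translation":[0,0,4],"delta_rot":[0,0,0]},{"translation":[0,0,4],"delta_rot":[0,0,0]},{"translation":[0,0,4],"delta_rot":[0,0,0]},{"translation":[2,0,3.5],"delta_rot":[0,0,0]}]' -1; python3 -m creep '[{"translation":[4,-0.2,0],"delta_rot":[0,0,0]},{"translation":[4,-0.2,0],"delta_rot":[0,0,0]},{"translation":[4,-0.2,0],"delta_rot":[0,0,0]},{"translation":[1.5,-0.2,0],"delta_rot":[0,0,0]},{"translation":[0,0,0],"delta_rot":[0,0,0]}]'; python3 rot.py 86.3 716 -145 331
```

```text
time_s: 19.58
ee_pos: [581.3, -136.2, 423.2]
ee_rot: [-173.3, 89.8, -176.9]
force: [2.6, -0.8, 0.5]
gripper_width: 1.5
time_s: 20.0
ee_pos: [722.6, -144.5, 413.1]
ee_rot: [173.6, 89.4, 170.0]
force: [0.4, -0.5, -1.2]
gripper_width: 0.3
pos [ 722.6 -144.5  413.1] F [ 0.4 -0.5 -1.2] T [ 0.11 -0.07 -0.04] need rot [-0.0019 -0.0109 -0.0028] w 0.3 q [-12.  36.  32.  -0. 113. -99.] t 20.0
move cm [-0.66 -0.05 -8.21]
```

Look at the lug from here, then descend behind it.

```bash
python3 -m creep '[{"translation":[-0.3,-0.05,-2.5],"delta_rot":[0,0,0]},{"translation":[0,0,-2.5],"delta_rot":[0,0,0]},{"translation":[0,0,0],"delta_rot":[0,0,0]},{"translation":[0,0,0],"delta_rot":[0,0,0]}]';python3 rot.py 86.3 716 -145 331
python3 - <<'E'
from h import *
grab('wrist','wrist11');grab('side','side11')
crop('side11',170,20,310,150,5,'pics/s11.png')
im,d,P=cloud('wrist11')
m=(d>0)&(im.max(-1)<60)&(P[...,2]>290)&(P[...,2]<345)&(P[...,0]>600)&(P[...,0]<700)&(abs(P[...,1]+142)<25)
q=P[m];print(m.sum(),np.percentile(q,[3,50,97],axis=0).round(1) if m.sum() else '')
E
```

```text
time_s: 20.33
ee_pos: [714.4, -144.6, 368.7]
ee_rot: [175.5, 89.5, 171.9]
force: [-0.7, 0.2, 0.2]
gripper_width: 0.7
pos [ 714.4 -144.6  368.7] F [-0.7  0.2  0.2] T [ 0.1  -0.02 -0.04] need rot [-0.0012 -0.0082 -0.0018] w 0.7 q [-12.  33.  44.  -0. 104. -99.] t 20.3333
move cm [ 0.16 -0.04 -3.77]
475 [[ 643.9 -148.8  328.6]
 [ 650.9 -140.8  331.5]
 [ 658.  -132.9  333. ]]
```

View pics/wrist11.png

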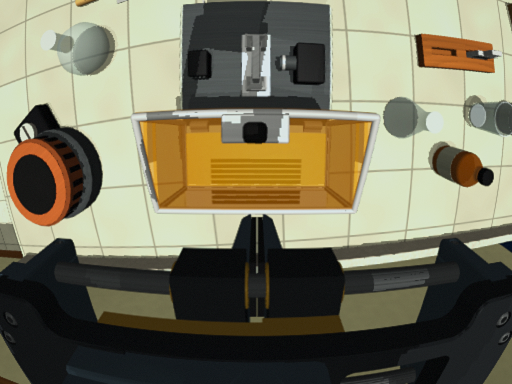

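View pics/s11.png

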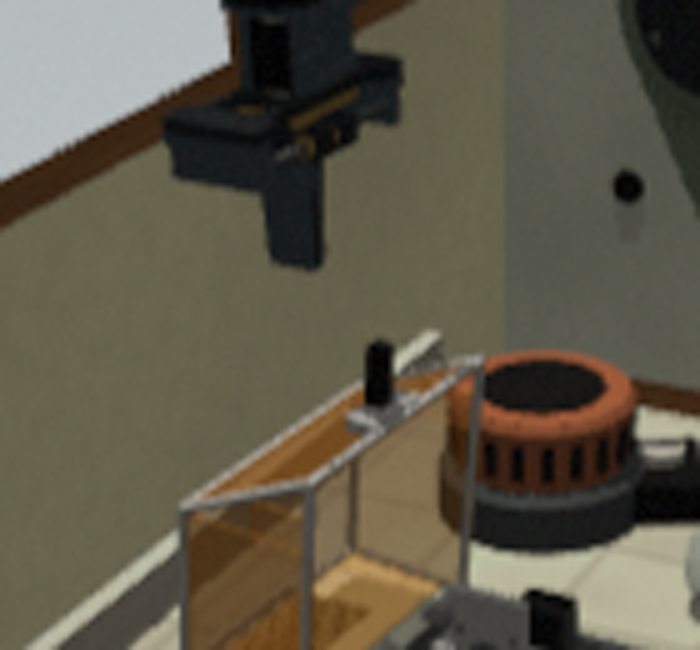

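```bash
cat > push.py <<'E'
import numpy as np,sys
# target TCP for hood angle t with tool pitch a
c,sn=np.cos(np.radians(-3.7)),np.sin(np.radians(-3.7)); H=np.array([664.2,-140.5,80])
def tcp(t,a,r=236,lat=-1.5):
    t,a=np.radians(t),np.radians(a)
    C=np.array([-r*np.cos(t)+22*np.sin(t), r*np.sin(t)+22*np.cos(t)])
    T=C-14*np.array([np.cos(a),-np.sin(a)])-16*np.array([-np.sin(a),-np.cos(a)])
    return H+np.array([T[0]*c-lat*sn*1,T[0]*sn+lat*c,T[1]])
if __name__=='__main__':
    p=None
    for t in range(85,-6,-5):
        a=90-20*(84-t)/84
        q=tcp(t,a)
        print(t,round(a,1),q.round(1),None if p is None else ((q-p)/10).round(2)); p=q
E
python3 push.py; python3 -m creep '[{"translation":[-1,0,-2],"delta_rot":[-0.001,-0.008,-0.001]},{"translation":[-1,0,-1.7],"delta_rot":[0,0,0]},{"translation":[0,0,0],"delta_rot":[0,0,0]},{"translation":[0,0,0],"delta_rot":[0,0,0]}]';python3 rot.py 86.3 679 -143 331
```

```text
85 90.2 [ 681.5 -143.1  331. ] None
80 89.0 [ 660.6 -141.8  330.5] [-2.09  0.14 -0.05]
75 87.9 [ 639.8 -140.4  328.2] [-2.08  0.13 -0.23]
70 86.7 [ 619.3 -139.1  324.2] [-2.05  0.13 -0.4 ]
65 85.5 [ 599.3 -137.8  318.4] [-2.    0.13 -0.58]
60 84.3 [ 579.9 -136.5  310.9] [-1.94  0.13 -0.75]
55 83.1 [ 561.2 -135.3  301.8] [-1.87  0.12 -0.91]
50 81.9 [ 543.4 -134.2  291. ] [-1.78  0.12 -1.07]
45 80.7 [ 526.6 -133.1  278.8] [-1.68  0.11 -1.22]
40 79.5 [ 511.  -132.1  265.2] [-1.56  0.1  -1.36]
35 78.3 [ 496.6 -131.2  250.3] [-1.44  0.09 -1.49]
30 77.1 [ 483.6 -130.3  234.3] [-1.3   0.08 -1.61]
25 76.0 [ 472.  -129.6  217.1] [-1.15  0.07 -1.71]
20 74.8 [ 462.  -128.9  199.1] [-1.    0.06 -1.8 ]
15 73.6 [ 453.7 -128.4  180.3] [-0.84  0.05 -1.88]
10 72.4 [ 447.  -128.   160.8] [-0.67  0.04 -1.95]
5 71.2 [ 442.  -127.6  140.9] [-0.5   0.03 -1.99]
0 70.0 [ 438.8 -127.4  120.6] [-0.32  0.02 -2.03]
-5 68.8 [ 437.4 -127.3  100.2] [-0.14  0.01 -2.04]
time_s: 20.77
ee_pos: [696.1, -144.9, 334.9]
ee_rot: [-6.7, 89.6, -10.4]
force: [-0.3, -0.1, 0.8]
gripper_width: 0.2
pos [ 696.1 -144.9  334.9] F [-0.3 -0.1  0.8] T [ 0.08 -0.06  0.03] need rot [ 0.0012  0.0067 -0.0008] w 0.2 q [-13.  29.  54.   0.  96. -99.] t 20.7667
move cm [-1.71  0.19 -0.39]
```

```bash
python3 -m creep '[{"translation":[-1.7,0.15,-0.4],"delta_rot":[0,0,0]},{"translation":[-1.8,0.1,-0.1],"delta_rot":[0,-0.02,0]},{"translation":[-2.0,0.1,-0.2],"delta_rot":[-0.0013,-0.021,0]},{"translation":[0,0,0],"delta_rot":[0,0,0]}]';python3 rot.py 86.3; python3 -m creep '[{"translation":[-2.05,0.13,-0.4],"delta_rot":[-0.0013,-0.021,0]},{"translation":[-2.0,0.13,-0.58],"delta_rot":[-0.0013,-0.021,0]},{"translation":[-1.94,0.13,-0.75],"delta_rot":[-0.0013,-0.021,0]},{"translation":[0,0,0],"delta_rot":[0,0,0]}]'; python3 rot.py 86.3
python3 - <<'E'
from h import *
grab('wrist','wrist12');grab('side','side12')
crop('side12',170,20,310,150,5,'pics/s12.png')
E
```

```text
time_s: 21.1
ee_pos: [638.6, -141.2, 329.4]
ee_rot: [0.2, 87.3, -3.5]
force: [0.2, 0.7, -1.4]
gripper_width: 0.2
pos [ 638.6 -141.2  329.4] F [ 0.2  0.7 -1.4] T [ 0.13 -0.02 -0.05] need rot [ 0.0029  0.0478 -0.0006] w 0.2 q [ -14.   22.   67.    0.   88. -100.] t 21.1
time_s: 21.43
ee_pos: [578.4, -137.1, 310.2]
ee_rot: [0.4, 83.8, -3.3]
force: [-0.3, -0.1, -0.2]
gripper_width: 0.2
pos [ 578.4 -137.1  310.2] F [-0.3 -0.1 -0.2] T [ 0.12  0.01 -0.03] need rot [ 0.0062  0.1081 -0.0005] w 0.2 q [ -15.   14.   81.    1.   79. -102.] t 21.4333
```

View pics/wrist12.png

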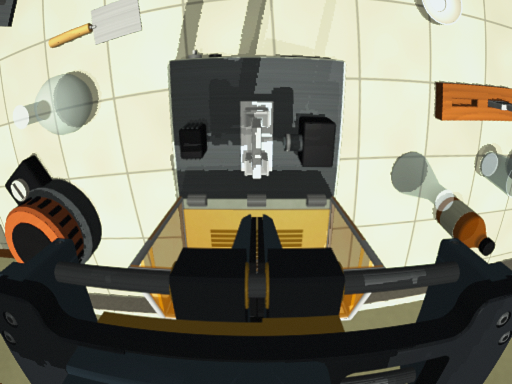

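View pics/s12.png

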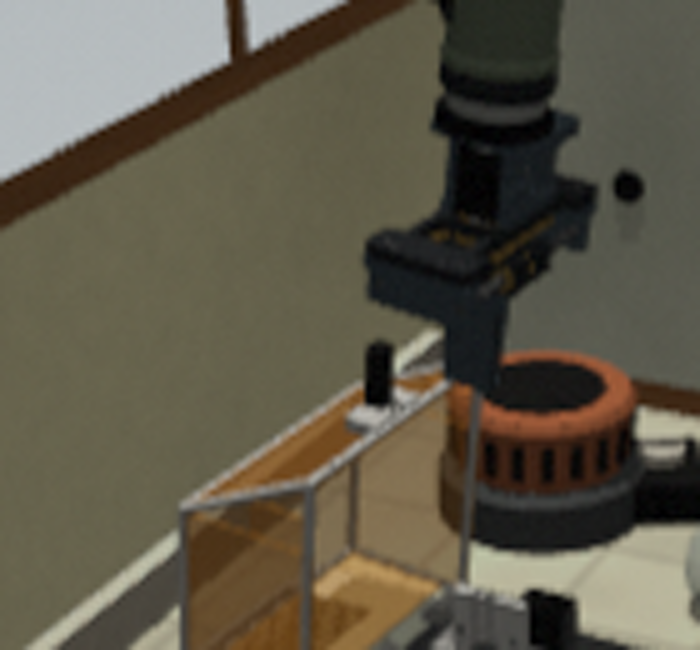

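```bash
python3 - <<'E'
from h import *
print('tip s11',proj('side11',[714.4,-144.6,355]),'seen',(170+300/5,20+265/5))
print('tip s12',proj('side12',[580,-137,296]),'seen',(170+470/5,20+388/5))
print('lug end pred',proj('side12',[651,-141,332]),proj('side12',[640,-139,282]),'seen end',(170+378/5,20+342/5),'base',(170+378/5,20+405/5))
for n in ['side11','side12']:
    im,d,P=cloud(n);
    print([(P[v,245].round(0).tolist(),int(im[v,245].max())) for v in (90,93,96,99)])
im,d,P=cloud('wrist12'); 
E
```

```text
tip s11 (np.float64(230.05227954670988), np.float64(78.66067042484143)) seen (230.0, 73.0)
tip s12 (np.float64(264.1190048759121), np.float64(102.00109855057129)) seen (264.0, 97.6)
lug end pred (np.float64(245.94882225460736), np.float64(88.26518813903374)) (np.float64(249.01096816567323), np.float64(102.52398900053785)) seen end (245.6, 88.4) base (245.6, 101.0)
[([651.0, -134.0, 328.0], 6), ([653.0, -136.0, 317.0], 8), ([648.0, -127.0, 310.0], 12), ([648.0, -126.0, 299.0], 12)]
[([650.0, -131.0, 330.0], 16), ([650.0, -131.0, 319.0], 5), ([652.0, -134.0, 306.0], 11), ([654.0, -136.0, 294.0], 4)]
```

```bash
python3 - <<'E'
from h import *
im,d,P=cloud('side12')
m=(d>0)&(abs(P[...,0]-578)<25)&(abs(P[...,1]+137)<30)&(P[...,2]>270)&(P[...,2]<360)
q=P[m];print(m.sum(),np.percentile(q,[0,1,3,10,50],axis=0).round(1))
v,u=np.where(m);print(v.max(),u[v==v.max()],P[v.max(),u[v==v.max()]].round())
for n,x0 in [('side11',(714,-144.6,369)),('side7',None)]:
    if x0 is None: continue
    im,d,P=cloud(n);m=(d>0)&(abs(P[...,0]-x0[0])<25)&(abs(P[...,1]-x0[1])<30)&(P[...,2]>x0[2]-40)&(P[...,2]<x0[2]+40)
    q=P[m];print(n,m.sum(),np.percentile(q,[0,1,3,10],axis=0).round(1))
E
```

```text
131 [[ 556.5 -147.7  316.3]
 [ 558.5 -144.8  316.8]
 [ 559.1 -142.9  317.9]
 [ 560.5 -138.4  320.7]
 [ 571.6 -125.8  339.9]]
98 [265 266 267] [[ 571. -126.  317.]
 [ 568. -128.  316.]
 [ 564. -126.  318.]]
side11 100 [[ 695.9 -152.3  374.5]
 [ 696.  -150.5  374.9]
 [ 696.7 -149.   376.7]
 [ 697.9 -145.7  379.6]]
```

```bash
sed -i 's/C-14\*/C+6*/' push.py; python3 push.py; python3 -m creep '[{"translation":[0,0,3],"delta_rot":[0.0031,0.054,0]},{"translation":[1,0,3.5],"delta_rot":[0.0031,0.054,0]},{"translation":[3.5,-0.23,0],"delta_rot":[0,0,0]},{"translation":[3.5,-0.23,0],"delta_rot":[0,0,0]},{"translation":[3.5,-0.23,0],"delta_rot":[0,0,0]}]'; python3 -m creep '[{"translation":[1.5,-0.1,0],"delta_rot":[0,0,0]},{"translation":[0,0,0],"delta_rot":[0,0,0]}]'; python3 rot.py 86.3 702 -144 311
```

```text
85 90.2 [ 681.4 -143.1  311. ] None
80 89.0 [ 660.9 -141.8  310.5] [-2.05  0.13 -0.05]
75 87.9 [ 640.5 -140.5  308.3] [-2.04  0.13 -0.22]
70 86.7 [ 620.5 -139.2  304.2] [-2.01  0.13 -0.4 ]
65 85.5 [ 600.9 -137.9  298.5] [-1.96  0.13 -0.58]
60 84.3 [ 581.8 -136.7  291. ] [-1.9   0.12 -0.75]
55 83.1 [ 563.6 -135.5  281.9] [-1.83  0.12 -0.91]
50 81.9 [ 546.2 -134.4  271.2] [-1.74  0.11 -1.07]
45 80.7 [ 529.8 -133.3  259.1] [-1.64  0.11 -1.21]
40 79.5 [ 514.6 -132.3  245.6] [-1.52  0.1  -1.35]
35 78.3 [ 500.6 -131.4  230.7] [-1.4   0.09 -1.48]
30 77.1 [ 488.  -130.6  214.8] [-1.26  0.08 -1.6 ]
25 76.0 [ 476.9 -129.9  197.7] [-1.11  0.07 -1.7 ]
20 74.8 [ 467.3 -129.3  179.8] [-0.96  0.06 -1.79]
15 73.6 [ 459.3 -128.8  161.1] [-0.8   0.05 -1.87]
10 72.4 [ 453.  -128.3  141.8] [-0.63  0.04 -1.93]
5 71.2 [ 448.4 -128.1  122. ] [-0.46  0.03 -1.98]
0 70.0 [ 445.6 -127.9  101.8] [-0.28  0.02 -2.01]
-5 68.8 [ 444.6 -127.8   81.5] [-0.1   0.01 -2.03]
time_s: 21.95
ee_pos: [699.8, -144.5, 376.4]
ee_rot: [-5.9, 89.6, -9.5]
force: [1.2, 0.2, 0.7]
gripper_width: 0.3
time_s: 22.12
ee_pos: [716.2, -145.4, 371.2]
ee_rot: [11.3, 89.9, 7.7]
force: [0.1, 0.2, -0.7]
gripper_width: 0.2
pos [ 716.2 -145.4  371.2] F [ 0.1  0.2 -0.7] T [ 0.13 -0.01  0.01] need rot [-0.0002  0.0018 -0.0021] w 0.2 q [-12.  33.  44.   0. 104. -99.] t 22.1167
move cm [-1.42  0.14 -6.02]
```

```bash
python3 -m creep '[{"translation":[-0.6,0.05,-3],"delta_rot":[0,0,0]},{"translation":[-0.6,0.05,-3],"delta_rot":[0,0,0]},{"translation":[0,0,0],"delta_rot":[0,0,0]},{"translation":[-1.5,0.1,0],"delta_rot":[0,0,0]}]'; python3 rot.py 86.3; python3 -m creep '[{"translation":[-1.5,0.1,0],"delta_rot":[0,0,0]},{"translation":[-1.5,0.1,0],"delta_rot":[0,0,0]},{"translation":[0,0,0],"delta_rot":[0,0,0]}]'; python3 rot.py 86.3
```

```text
time_s: 22.45
ee_pos: [684.9, -143.1, 311.7]
ee_rot: [158.2, 89.9, 154.6]
force: [-0.7, 0.0, 0.3]
gripper_width: 0.3
pos [ 684.9 -143.1  311.7] F [-0.7  0.   0.3] T [ 0.19  0.   -0.04] need rot [-0.0011 -0.0022 -0.0014] w 0.3 q [-13.  29.  59.   0.  93. -99.] t 22.45
time_s: 22.7
ee_pos: [654.2, -141.5, 318.1]
ee_rot: [-7.3, 89.6, -10.9]
force: [0.1, -0.0, 1.4]
gripper_width: 0.6
pos [ 654.2 -141.5  318.1] F [ 0.1 -0.   1.4] T [ 0.18 -0.09 -0.05] need rot [ 0.0013  0.0066 -0.0007] w 0.6 q [ -13.   25.   64.    0.   91. -100.] t 22.7
```

```bash
python3 - <<'E'
from h import *
grab('wrist','wrist13');grab('side','side13');grab('scene','scene13')
crop('side13',190,40,300,150,6,'pics/s13.png');crop('scene13',140,60,250,170,6,'pics/c13.png')
E
python3 rot.py 86.3
```

```text
pos [ 655.2 -141.5  315.9] F [-0.1  0.6  0.4] T [ 0.15 -0.05 -0.04] need rot [ 0.0006  0.004  -0.0009] w 0.2 q [ -13.   25.   64.    0.   91. -100.] t 22.85
```

View pics/s13.png

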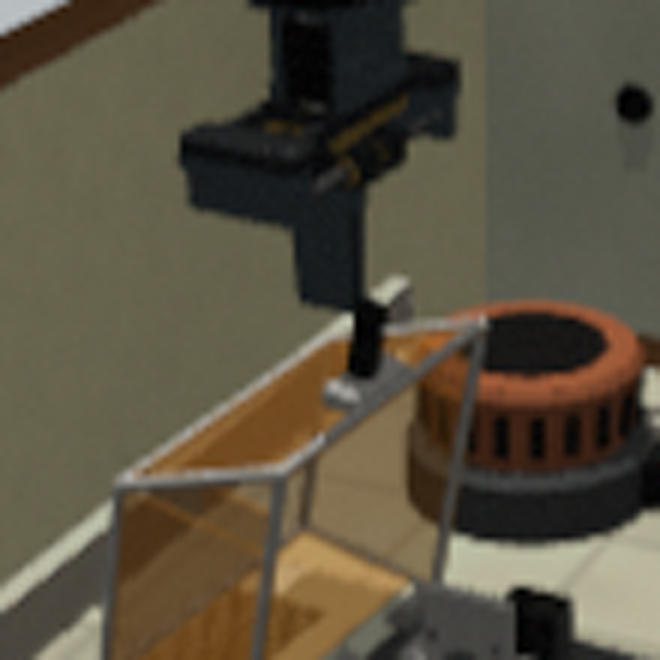

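View pics/c13.png

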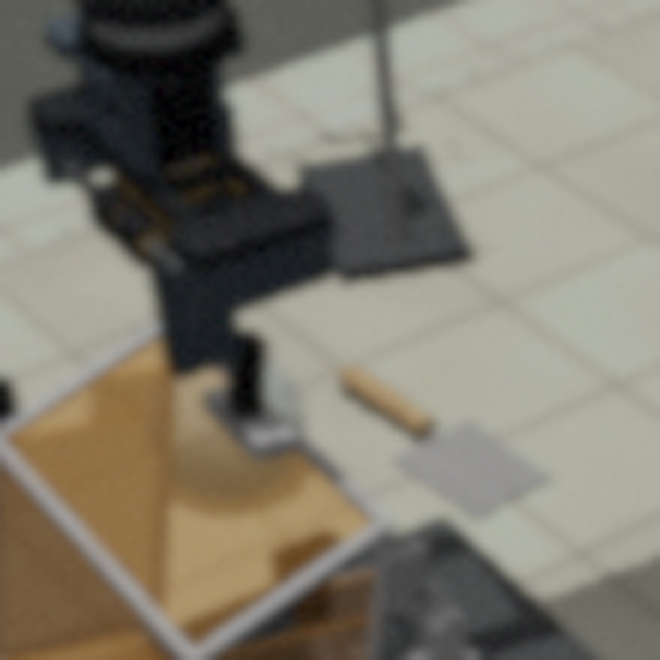

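View pics/wrist13.png

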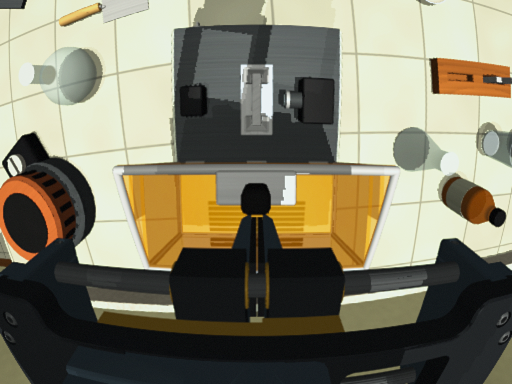

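```bash
python3 -m creep '[{"translation":[0.2,0,-0.9],"delta_rot":[0,0,0]},{"translation":[-1.5,0.1,-0.15],"delta_rot":[-0.001,-0.015,0]},{"translation":[-1.5,0.1,-0.25],"delta_rot":[-0.001,-0.015,0]},{"translation":[-1.5,0.1,-0.35],"delta_rot":[-0.001,-0.015,0]},{"translation":[0,0,0],"delta_rot":[0,0,0]}]'; python3 rot.py 86.3
cat > look.py <<'E'
import sys
from h import *
k=sys.argv[1]
grab('side','side'+k)
crop('side'+k,190,40,320,190,5,'pics/s%s.png'%k)
E
python3 look.py 14
```

```text
time_s: 23.27
ee_pos: [609.5, -138.1, 296.7]
ee_rot: [0.4, 87.5, -3.3]
force: [0.5, -0.2, 0.0]
gripper_width: 0.3
pos [ 609.5 -138.1  296.7] F [ 0.5 -0.2  0. ] T [ 0.1  -0.01 -0.02] need rot [ 0.0025  0.0442 -0.0008] w 0.3 q [ -14.   19.   75.    0.   83. -100.] t 23.2667
```

View pics/s14.png

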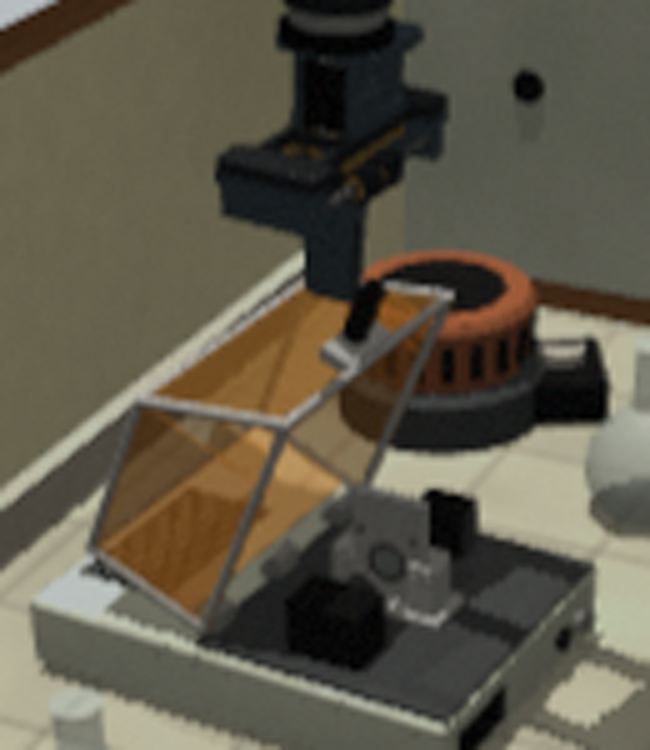

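```bash
python3 -m creep '[{"translation":[-1.6,0.1,-0.6],"delta_rot":[-0.001,-0.015,0]},{"translation":[-1.9,0.12,-0.85],"delta_rot":[-0.001,-0.02,0]},{"translation":[-1.83,0.12,-0.95],"delta_rot":[-0.001,-0.02,0]},{"translation":[-1.74,0.11,-1.07],"delta_rot":[-0.001,-0.02,0]},{"translation":[0,0,0],"delta_rot":[0,0,0]}]'; python3 rot.py 86.3; python3 look.py 15
```

```text
time_s: 23.73
ee_pos: [537.3, -133.2, 260.8]
ee_rot: [0.9, 83.4, -2.7]
force: [-0.4, 0.7, -0.9]
gripper_width: 0.1
pos [ 537.3 -133.2  260.8] F [-0.4  0.7 -0.9] T [ 0.11  0.07 -0.01] need rot [ 0.0056  0.1152 -0.0006] w 0.1 q [ -16.   11.   92.    2.   70. -103.] t 23.7333
```

View pics/s15.png

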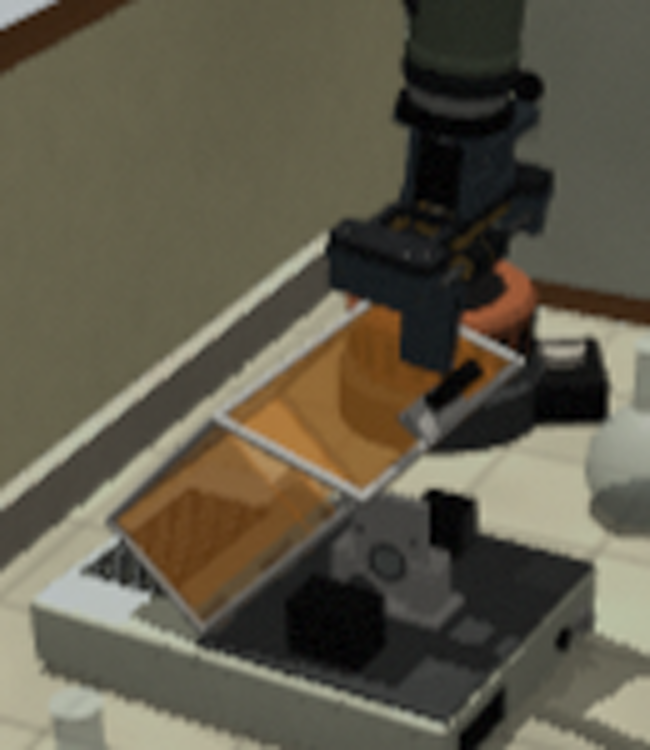

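```bash
python3 -m creep '[{"translation":[-1.7,0.11,-1.2],"delta_rot":[-0.001,-0.02,0]},{"translation":[-1.55,0.1,-1.35],"delta_rot":[-0.001,-0.02,0]},{"translation":[-1.4,0.09,-1.48],"delta_rot":[-0.001,-0.02,0]},{"translation":[-1.3,0.08,-1.6],"delta_rot":[-0.001,-0.02,0]},{"translation":[0,0,0],"delta_rot":[0,0,0]}]'; python3 rot.py 86.3; python3 look.py 16
```

```text
time_s: 24.2
ee_pos: [478.6, -129.4, 204.0]
ee_rot: [1.0, 78.9, -2.6]
force: [-1.1, -0.1, -0.7]
gripper_width: 0.0
pos [ 478.6 -129.4  204. ] F [-1.1 -0.1 -0.7] T [0.16 0.21 0.04] need rot [ 0.009   0.1943 -0.0006] w 0.0 q [ -19.    6.  108.    4.   56. -107.] t 24.2
```

View pics/s16.png

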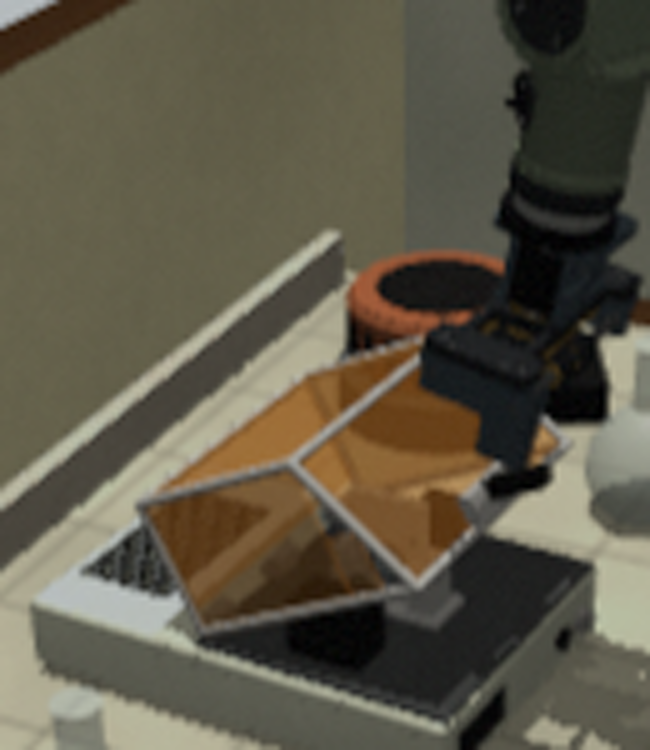

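```bash
python3 -m creep '[{"translation":[-1.2,0.07,-1.5],"delta_rot":[-0.001,-0.02,0]},{"translation":[-1.1,0.06,-1.6],"delta_rot":[-0.001,-0.02,0]},{"translation":[-0.9,0.05,-1.7],"delta_rot":[0,0,0]},{"translation":[0,0,0],"delta_rot":[0,0,0]}]'; python3 rot.py 86.3; python3 look.py 17
```

```text
time_s: 24.58
ee_pos: [448.4, -128.0, 156.9]
ee_rot: [0.9, 76.5, -2.7]
force: [-0.4, 0.2, -0.2]
gripper_width: 0.6
pos [ 448.4 -128.   156.9] F [-0.4  0.2 -0.2] T [ 0.11  0.11 -0.  ] need rot [ 0.0113  0.2359 -0.0009] w 0.6 q [ -20.    5.  117.    6.   46. -110.] t 24.5833
```

View pics/s17.png

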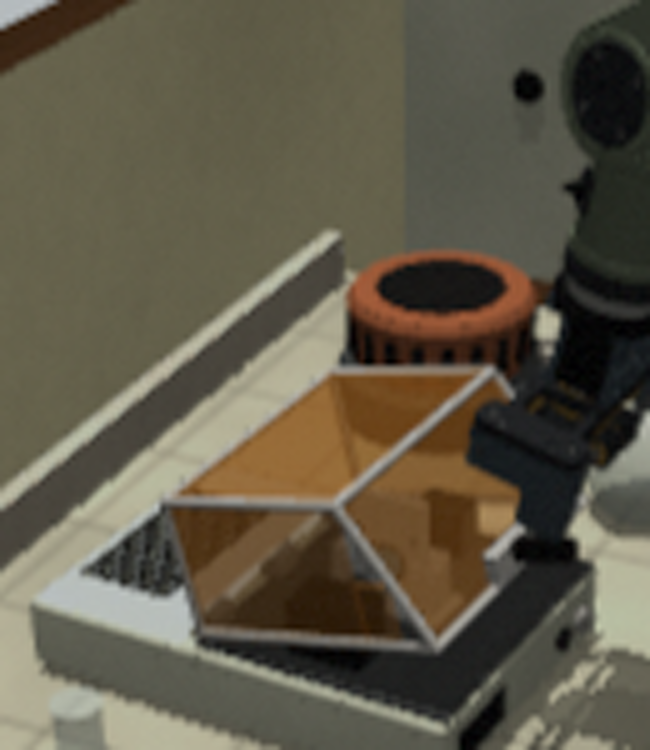

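```bash
python3 -m creep '[{"translation":[-0.3,0.03,-1.4],"delta_rot":[0,0,0]},{"translation":[-0.2,0.02,-1.4],"delta_rot":[0,0,0]},{"translation":[-0.1,0.01,-1.2],"delta_rot":[0,0,0]},{"translation":[0,0,0],"delta_rot":[0,0,0]}]'; python3 rot.py 86.3;python3 -m creep '[{"translation":[0,0,-0.5],"delta_rot":[0,0,0]},{"translation":[0,0,-0.5],"delta_rot":[0,0,0]},{"translation":[0,0,0],"delta_rot":[0,0,0]}]'; python3 rot.py 86.3;  python3 look.py 18
```

```text
time_s: 24.97
ee_pos: [444.3, -127.8, 118.0]
ee_rot: [0.7, 76.3, -2.9]
force: [-0.1, 0.0, -0.2]
gripper_width: 0.5
pos [ 444.3 -127.8  118. ] F [-0.1  0.  -0.2] T [ 0.08  0.11 -0.05] need rot [ 0.0122  0.239  -0.0012] w 0.5 q [ -21.    7.  121.    7.   39. -112.] t 24.9667
time_s: 25.22
ee_pos: [444.1, -127.9, 108.6]
ee_rot: [0.5, 76.1, -3.1]
force: [1.0, -0.3, 0.4]
gripper_width: 0.2
pos [ 444.1 -127.9  108.6] F [ 1.  -0.3  0.4] T [ 0.12  0.04 -0.05] need rot [ 0.0133  0.2417 -0.0012] w 0.2 q [ -21.    8.  122.    7.   37. -112.] t 25.2167
```

View pics/s18.png

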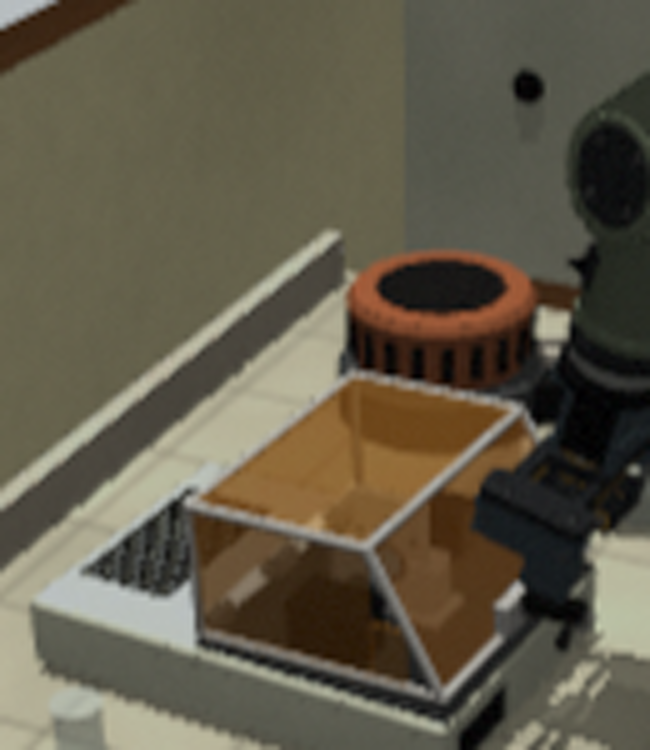

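Nearly shut. Slow steps until the stop is felt.

```bash
for i in 1; do python3 -m creep '[{"translation":[0,0,-0.4],"delta_rot":[0,0,0]},{"translation":[0,0,-0.4],"delta_rot":[0,0,0]},{"translation":[0,0,0],"delta_rot":[0,0,0]}]'; done; python3 -m creep '[{"translation":[0,0,-0.3],"delta_rot":[0,0,0]},{"translation":[0,0,0],"delta_rot":[0,0,0]}]'; python3 -m creep '[{"translation":[0,0,-0.2],"delta_rot":[0,0,0]},{"translation":[0,0,0],"delta_rot":[0,0,0]}]'
```

```text
time_s: 25.52
ee_pos: [443.0, -127.7, 99.9]
ee_rot: [0.6, 76.2, -3.1]
force: [-0.3, -1.0, 0.4]
gripper_width: 0.5
time_s: 25.68
ee_pos: [443.3, -127.7, 99.1]
ee_rot: [0.5, 76.1, -3.1]
force: [-6.8, 0.9, 18.0]
gripper_width: 0.5
time_s: 25.85
ee_pos: [443.3, -127.7, 98.7]
ee_rot: [0.4, 76.0, -3.2]
force: [-12.9, 3.2, 34.2]
gripper_width: 0.2
```

```bash
python3 -m creep '[{"translation":[0,0,0.8],"delta_rot":[0,0,0]},{"translation":[-0.5,0,2],"delta_rot":[0,0,0]},{"translation":[-1,0,3.5],"delta_rot":[0,0,0]},{"translation":[-1,0,3.5],"delta_rot":[0.001,0.06,0]},{"translation":[-1,0,3.5],"delta_rot":[0.001,0.06,0]}]'; python3 -m creep '[{"translation":[-1,0,2],"delta_rot":[0.001,0.06,0]},{"translation":[-1,0,2],"delta_rot":[0.001,0.06,0]},{"translation":[0,0,0],"delta_rot":[0,0,0]},{"translation":[0,0,0],"delta_rot":[0,0,0]},{"translation":[0,0,0],"delta_rot":[0,0,0]}]'; python3 look.py 19
python3 - <<'E'
from h import *
grab('wrist','wrist19');grab('scene','scene19')
im,d,P=cloud('side19')
m=(d>0)&(im.max(-1)<45)&(P[...,2]>75)&(P[...,2]<140)&(P[...,0]>395)&(P[...,0]<465)&(abs(P[...,1]+125)<16)
q=P[m];print('lug side',m.sum(),np.percentile(q,[5,50,95],axis=0).round(1))
im,d,P=cloud('wrist19')
m=(d>0)&(im.max(-1)<60)&(P[...,2]>75)&(P[...,2]<140)&(P[...,0]>395)&(P[...,0]<465)&(abs(P[...,1]+125)<16)
q=P[m];print('lug wrist',m.sum(),np.percentile(q,[5,50,95],axis=0).round(1) if m.sum() else '')
E
```

```text
time_s: 26.27
ee_pos: [405.7, -127.4, 229.6]
ee_rot: [-1.6, 83.3, -5.3]
force: [1.7, -0.5, -0.0]
gripper_width: 0.2
time_s: 26.68
ee_pos: [387.2, -127.2, 267.0]
ee_rot: [-92.0, 89.5, -95.6]
force: [-0.4, -0.1, -0.3]
gripper_width: 0.3
lug side 66 [[ 411.9 -130.7   87. ]
 [ 432.2 -119.7   97. ]
 [ 452.9 -115.2  101.9]]
lug wrist 375 [[ 410.3 -133.6   95.7]
 [ 423.7 -126.8  101.3]
 [ 443.  -118.4  102.6]]
```

View pics/s19.png

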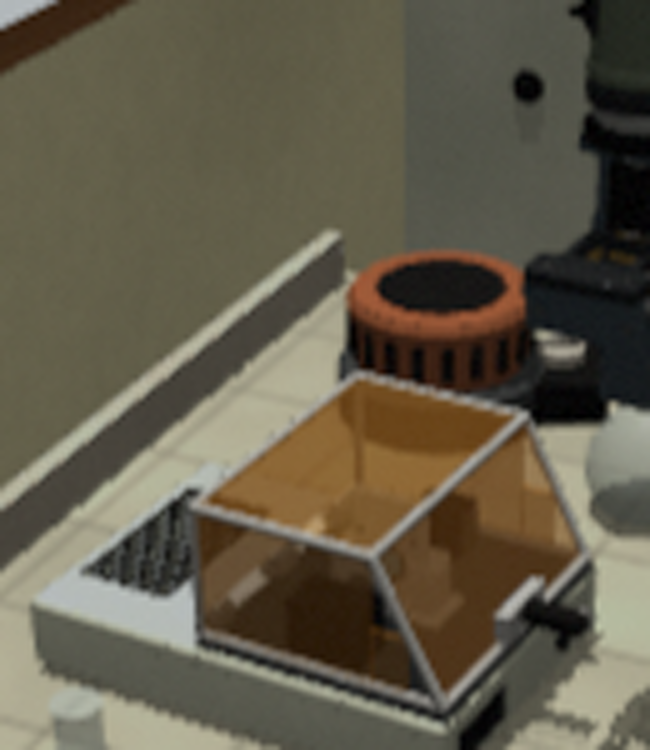

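View pics/wrist19.png

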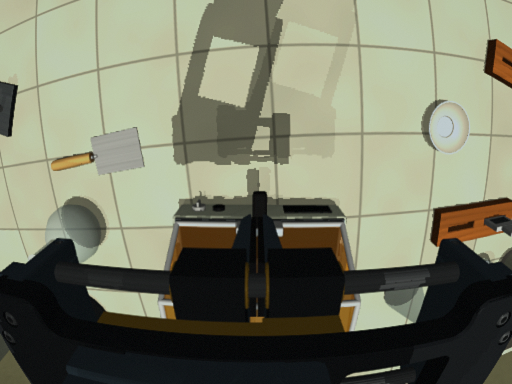

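View pics/scene19.png

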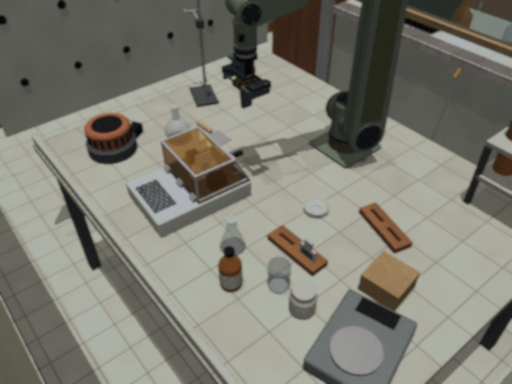

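```bash
python3 - <<'E'
from workcell import env,readout
s=readout.state();print(s['force'].round(1),abs(s['qvel']).max().round(2),s['time_s'])
print(env.job_done())
E
```

```text
[-0.3  0.8 -1. ] 0.52 26.8333
the job is handed in; nothing more can be done
None
```

I raised the hood, put the round-window plate in the slot, shut the hood over it and handed the job in at about 26.8 s. No verdict is reported, so what follows is from my own checks.

1. **Hood up:** I gripped the lug and swung the hood open. From the lug's position afterwards it stood at about 1.46 rad, with the plate still in the rack.
2. **Plate in slot:** I lowered the plate until the slot floor pushed back with 4–7 N, then released it. Its top measured 157.7 mm against 158 expected when seated. Its centre was at about (566.3, −135.4) mm, less than 1 mm from my slot estimate of (566.7, −135.5) mm.
3. **Hood shut:** I pushed the lug down with closed fingers at about 1 rad/s by the commanded steps, until the stop pushed back with about 34 N. The lug top then read 101–103 mm against 102 mm expected when shut.

**Failed or disagreed:**
- **Hood push:** The first closing push missed. Closed, the fingertips end about 6 mm behind the TCP rather than 14 mm ahead, so they passed over the lug. A second, lower push worked.
- **Lug force:** Early in the opening swing there was a side load of about 55 N on the lug. I corrected it at once, and later steps stayed under about 35 N.
- **Camera offset:** The wrist camera disagreed with the arm's reported position by 2–3 mm. I aligned the plate to the slot using both as seen in the same picture.
- **Not re-measured:** In the last pictures the other plate is in the rack and the bystanders look unmoved, but I did not measure them. The plate was only seen dimly through the amber panel once the hood was shut.

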